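Switch on, probe-test and rack battery units at a test jig

ROBOT

A 7-joint arm with a two-finger parallel gripper is mounted at the origin on the work surface. World frame = base frame: x ahead of the robot, y to its left, z up, the work surface at z = 0. Lengths are in mm, angles in rad, forces in N, time in s.
With the tool pointing down it reaches from about 350 to 900 mm from the base axis. Payload 8.1 kg.
Tool frame: the origin (TCP) lies at the very end of the fingers, on their centre line; the grasp point (between the pads) lies grip_point_offset behind it (grip_point_offset is the distance from the TCP to the grasp point, in mm); z points along the fingers, y is the line along which they close (so a half turn about z gives the same grasp; the last joint's range is limited). The gripper opens to 92 mm and grips with 3 to 60 N. Pads are 19 mm wide; open, the fingers measure 130 mm over their backs; the gripper's body (75 mm by 190 mm) begins 47 mm behind the grasp point.
Start: joints at [-1.301, 0.434, 0.025, 1.573, -0.012, 1.134, -0.075], TCP at [227.668, 582.073, 226.742] pointing down, gripper open.
Joint ranges: [-2.62, 2.62], [-0.44, 2.09], [-1.27, 1.32], [0.08, 2.57], [-1.32, 4.46], [0.12, 2], [-2.74, 2.74]. Speed limits (rad/s): [2.22, 2.22, 3.01, 3.01, 3.14, 3.14, 3.14].

INTERFACE

Orientations are given as a rotation vector (axis times angle).
In Python, from station import * gives the robot as it stands.
- The arm moves only by the tool send_rows, never from a script. Its argument "commands" is a list of rows, each an object with "offset": the shift along the tool's x, y, z in units of 0.5 m (1.0 is 0.5 m), a list of three; "dr": the turn, a rotation vector about the tool's x, y, z in units of 45 degrees (1.0 is 45 degrees), a list of three; "fingers": the opening in per cent of the stroke, from 0 (shut) to 100 (fully open). In form: [{"offset": [x, y, z], "dr": [wx, wy, wz], "fingers": fingers}, ...]. A call has 1 to 10 rows; each row is the pose to reach, as a shift and turn from the pose commanded when the call began, along the tool's axes at that moment; what a row does not reach only later rows make up. A row lasts 1/8 s, in which the tool goes at most 62.5 mm and 10.7 degrees, less where a joint would pass 70% of its speed; a pose out of reach is approached as far as the arm can. A call with a number of a shift or a turn outside -1 to 1 is refused whole. A call with a gripper value outside its range is refused whole. The fingers move at their own pace and stop on an object; "newtons" is the grip in N (left out, the last holds). Time passes only in rows, so rows that repeat a pose let the fingers close. It gives the time, the measured TCP pose, the force, the opening and the grip force at its end, in the units of the state.
- observe(): the state, without advancing time (a new reading comes with each control period).
- capture(name): name is "side" or "top"; returns (picture, depth): 384x512x3 uint8, red, green, blue; 384x512 float32, mm along the optical axis (not along the pixel's ray), 0 where there is no reading.
- camera_model(name): a dict with "intrinsics" (3x3 intrinsics, pixels), "R" (3x3) and "t" (3): a world point X has camera coordinates R X + t. Camera axes: x right, y down, z forward; pixel columns grow to the right and rows downward; lengths in mm; the calibration is good to about 2 mm. A picture is of the moment at which its call begins. camera_model takes no time and is no camera call.
- close_job(): hands the job in; it is judged then, once.
Trained networks look in the newest picture that a camera, given by its name, has taken for a name from the list of things; names that differ only in an ending like _2 or _b are one class to them, and where a whole thing is asked for, a point or a joint stands for the part that bears it (a point fixed in the world has none). Each returns a list of dicts, best first, with "p" (0 to 1); they miss things now and then, are a little off and sometimes report something else, mostly with a low value. They report only what shows in the picture. A call takes as long as a camera call. They do not tell look-alikes from the thing itself.
- outline_of(camera, name): "mask" (384x512 bool, what is visible of it) and "centre" ([column, row] in pixels, amid what is visible of it).
- place_of(camera, name): "centre" ([column, row] in pixels: a listed point, or the origin of a listed thing).
The state is a dict: "time": time; "qpos": joint angles; "dq": joint speeds; "tau": joint torques, N m; "position": TCP position; "eef_rot": TCP orientation; "force": force on the tool from outside, world axes, zero at the start; "torque": the same for the moment, N m; "grip_width": finger opening in mm; "finger_force": force on a finger pad.
Only numpy, scipy, OpenCV 4.12 (cv2) and the standard library are available. Lean on these libraries where they do the work, as an engineer would, in place of code of your own. Each camera call takes 0.05 s, during which the arm holds its last target. There are 200 camera calls.

TASK

Test the battery units waiting in the grey plastic in-tray one at a time, in tray order from the one nearest the robot to the farthest so that the log matches: set the unit in the nest of the orange jig with its contact end towards the probe, flip its toggle over until it clicks on, push the unit right up against the stop, and hold it there steadily for two seconds while the sprung probe takes its reading. Then stand it flat in the aluminium soak tray, still switched on; there are two or three units, and in the end all of them stand there, on and released. Leave the meter and the circuit board behind the jig where they are.

Things in the scene. Friction and masses are not known exactly. Their poses are not given: they have to be found in the camera images.
- unit_a_mid (a point): centre (half-way up) of the first (nearest the robot) battery unit in the in-tray's row; dark grey case 90 long (x) x 54 wide (y) x 36 mm high (z up), 0.37-0.52 kg; +x end = contact end: black end cap, brass contact plate; on top, 20 mm from the middle towards the tail (-x), the steel lever of an isolator toggle, its tip 62 mm above the base. None if this unit is absent
- unit_b_mid (a point): centre (half-way up) of the second (middle) battery unit in the in-tray's row; dark grey case 90 long (x) x 54 wide (y) x 36 mm high (z up), 0.37-0.52 kg; +x end = contact end: black end cap, brass contact plate; on top, 20 mm from the middle towards the tail (-x), the steel lever of an isolator toggle, its tip 62 mm above the base. None if this unit is absent
- unit_c_mid (a point): centre (half-way up) of the third (farthest) battery unit in the in-tray's row; dark grey case 90 long (x) x 54 wide (y) x 36 mm high (z up), 0.37-0.52 kg; +x end = contact end: black end cap, brass contact plate; on top, 20 mm from the middle towards the tail (-x), the steel lever of an isolator toggle, its tip 62 mm above the base. None if this unit is absent
- unit_a_nose (a point): middle of the contact face of unit_a: 45 mm ahead (+x) of its centre, 18 mm above its base; its axes are those of the unit
- unit_b_nose (a point): middle of the contact face of unit_b: 45 mm ahead (+x) of its centre, 18 mm above its base; its axes are those of the unit
- unit_c_nose (a point): middle of the contact face of unit_c: 45 mm ahead (+x) of its centre, 18 mm above its base; its axes are those of the unit
- unit_a_sw (a joint): isolator toggle of the first unit: 0 = off, lever leaning 0.4 rad to the tail (-x); 0.8 = on, leaning 0.4 rad to the contact end (+x); lever 26 mm long, 7-8 mm thick, pivot 38 mm above the unit's base and 20 mm behind its middle. It resists with up to about 2 N at its tip until the upright centre (0.4), then snaps over by itself and stays
- unit_b_sw (a joint): isolator toggle of the second unit: 0 = off, lever leaning 0.4 rad to the tail (-x); 0.8 = on, leaning 0.4 rad to the contact end (+x); lever 26 mm long, 7-8 mm thick, pivot 38 mm above the unit's base and 20 mm behind its middle. It resists with up to about 2 N at its tip until the upright centre (0.4), then snaps over by itself and stays
- unit_c_sw (a joint): isolator toggle of the third unit: 0 = off, lever leaning 0.4 rad to the tail (-x); 0.8 = on, leaning 0.4 rad to the contact end (+x); lever 26 mm long, 7-8 mm thick, pivot 38 mm above the unit's base and 20 mm behind its middle. It resists with up to about 2 N at its tip until the upright centre (0.4), then snaps over by itself and stays
- jig: orange test jig, a box 250 (x) x 170 (y) mm, fixed to the bench; origin under its middle, x towards the stop and probe. Its black nest floor is 60 mm above the bench; the nest, a channel 59 mm wide along x, lies between four white corner locators 10 mm high, 12 mm thick, at x = 30 to 52 mm and -55 to -30 mm; between these its sides are open for fingers; its tail end is open
- nest (a point): point on the nest floor under the centre of a unit that is fully home against the stop: 10 mm ahead (+x) of the jig's middle; axes as the jig's
- stop (a point): middle of the near face of the jig's aluminium stop plate (62 wide, 36 mm high above the nest floor), 45 mm ahead (+x) of nest and 18 mm above it; axes as the jig's. A unit is home when its contact face lies against this face. Behind the plate (to 52 mm) is the probe housing, no higher
- probe (a joint): travel of the sprung brass probe plunger (15 mm across) that stands 8 mm out of the stop's face at that point: 0 = fully out, about 0.008 = pushed flush by a unit that is home. It pushes back with 3 N when out, 7 N when flush, so a unit let go there is pushed some mm off the stop
- in_tray_floor (a point): middle of the floor of the grey plastic in-tray, 345 (x) x 150 mm outside, floor 4 mm thick, rim 9 mm high; the units stand in a row along its x, about 110 mm apart, contact ends roughly towards +x; fixed
- soak_tray_floor (a point): middle of the floor of the aluminium soak tray with a steel handle at each end, 380 (x) x 160 mm outside, walls and floor 4 mm thick, rim 9 mm high; empty at the start, room for three units in a row; fixed
- meter: bystander: black hand meter 80 x 150 x 42 mm, lying; origin under its centre
- board: bystander: blue circuit board 100 x 70 mm; origin under its centre
Things that resemble listed ones, but are neither listed nor needed, are in the scene too. What is shaped like the part that bears unit_c_mid but red is not meant.

How it is judged (in metres and radians):
On the way, in this order (a step that is already met when the one before it is completed fails the run):
1. the nearest unit is switched on and held up against the stop for a second (value of joint unit_a_sw above 0.6 rad and x of unit_a_nose in the frame of stop between -0.0025 and 0.004 m and y of unit_a_nose in the frame of stop between -0.008 and 0.008 m and z of unit_a_mid in the frame of nest between 0.014 and 0.023 m), for 1 s.
2. the middle unit is switched on and held up against the stop for a second (value of joint unit_b_sw above 0.6 rad and x of unit_b_nose in the frame of stop between -0.0025 and 0.004 m and y of unit_b_nose in the frame of stop between -0.008 and 0.008 m and z of unit_b_mid in the frame of nest between 0.014 and 0.023 m), for 1 s.
3. the farthest unit is switched on and held up against the stop for a second (value of joint unit_c_sw above 0.6 rad and x of unit_c_nose in the frame of stop between -0.0025 and 0.004 m and y of unit_c_nose in the frame of stop between -0.008 and 0.008 m and z of unit_c_mid in the frame of nest between 0.014 and 0.023 m), for 1 s.
At the end, for the whole second after the job is handed in: every unit that is present stands flat on the floor of the soak tray (its centre at least 20 mm clear of the tray's sides and 30 mm clear of its ends, base within 4 mm of the floor, tilt under 0.08 rad), at rest and released, its toggle on (above 0.6) (value of joint each of unit_a_sw, unit_b_sw, unit_c_sw above 0.6 rad and x of unit_a_mid in the frame of soak_tray_floor between -0.16 and 0.16 m and y of unit_a_mid in the frame of soak_tray_floor between -0.056 and 0.056 m and z of unit_a_mid in the frame of soak_tray_floor between 0.014 and 0.022 m and angle between each of unit_a_mid, unit_b_mid, unit_c_mid's own z axis and vertical below 0.08 rad and x of unit_b_mid in the frame of soak_tray_floor between -0.16 and 0.16 m and y of unit_b_mid in the frame of soak_tray_floor between -0.056 and 0.056 m and z of unit_b_mid in the frame of soak_tray_floor between 0.014 and 0.022 m and x of unit_c_mid in the frame of soak_tray_floor between -0.16 and 0.16 m and y of unit_c_mid in the frame of soak_tray_floor between -0.056 and 0.056 m and z of unit_c_mid in the frame of soak_tray_floor between 0.014 and 0.022 m); the robot touches nothing.
It fails at once if the meter is shifted by more than 3 cm (distance of meter from where it was at the start of the episode above 0.03 m).
It fails at once if the circuit board is shifted by more than 3 cm (distance of board from where it was at the start of the episode above 0.03 m).
Of unit_a, unit_b, unit_c only 2 to 3 are there at a start; the rules pass over those that are not, and their reading is None.
At some moment in a run one of unit_a, unit_b, unit_c may be knocked a few centimetres aside while the robot is not near it.
Once in a run the grip may slacken for a moment while it holds something.
It also fails if it takes over 210 s, if anything falls off the work surface, if the arm or the gripper's body presses on something with over 40 N, if the wrist force passes 120 N, or if a joint passes its speed limit or range.

## Working session

There is one attempt and no reset: what is moved stays moved. The work goes in short steps, Python scripts to look and compute and a tool call to move; the robot and the scene stay as the last step left them, time stands still between calls to the robot, and variables do not carry over. Pictures are saved under pics/ and viewed, at most 14 in all, crops included, and the job is handed in when it is done.

Besides the shell and the picture viewer there is one more tool, called by a JSON object that holds its "method" and its "body". send_rows: Moves the arm, as the interface text tells. Shifts and turns lie within -1 to 1; 1 stands for 0.5 m of shift or 45 degrees of turn. Its arguments: {"type":"object","properties":{"commands":{"type":"array","items":{"type":"object","properties":{"offset":{"type":"array","items":{"type":"number"}},"dr":{"type":"array","items":{"type":"number"}},"fingers":{"type":"number"}}}},"newtons":{"type":"number"}},"required":["commands"]}

```bash
ls; mkdir -p pics; python3 - <<'E'
from station import *
import cv2
print(observe())
for n in("top","side"):
    im,d=capture(n); cv2.imwrite(f"pics/{n}0.png",cv2.cvtColor(im,cv2.COLOR_RGB2BGR))
    print(n,camera_model(n))
E
```

```text
pics
{'time': 0.0, 'qpos': array([-1.30060176,  0.43520604,  0.02497605,  1.57409382, -0.01155753,
        1.13398497, -0.07508593]), 'dq': array([ 2.82023529e-05, -3.18723890e-04,  2.80250143e-04,  6.43549179e-04,
       -1.65236952e-04,  1.40787721e-03, -7.05508366e-04]), 'tau': array([-7.11962894e-04, -6.67855024e+01,  9.84521583e-01, -3.14455104e+01,
       -6.08005025e-02,  4.30322159e-02,  1.51814506e-04]), 'position': array([227.52140931, 581.57452035, 225.95680873]), 'eef_rot': array([-5.82241619e-01, -3.08705592e+00,  2.42603071e-03]), 'force': array([ 0.30458238, -0.21600487,  0.51214829]), 'torque': array([ 0.02751562,  0.00246039, -0.00750002]), 'finger_force': 0.0, 'grip_width': 91.90753410507482}
top {'intrinsics': array([[448.17042479,   0.        , 255.82121485],
       [  0.        , 448.17042479, 192.17045675],
       [  0.        ,   0.        ,   1.        ]]), 'R': array([[-0.00305769, -0.9999332 ,  0.0111465 ],
       [-0.99256158,  0.00167817, -0.12173207],
       [ 0.12170523, -0.01143581, -0.99250041]]), 't': array([  60.92938285,  589.15918825, 1421.84624806])}
side {'intrinsics': array([[440.96425438,   0.        , 253.37934767],
       [  0.        , 440.96425438, 187.29060126],
       [  0.        ,   0.        ,   1.        ]]), 'R': array([[ 0.95288932, -0.30331571, -0.0012328 ],
       [-0.18354518, -0.5733758 , -0.79846814],
       [ 0.24148107,  0.76107804, -0.60203581]]), 't': array([-524.59052242,  216.70378253, 1199.97228668])}
```

View pics/top0.png

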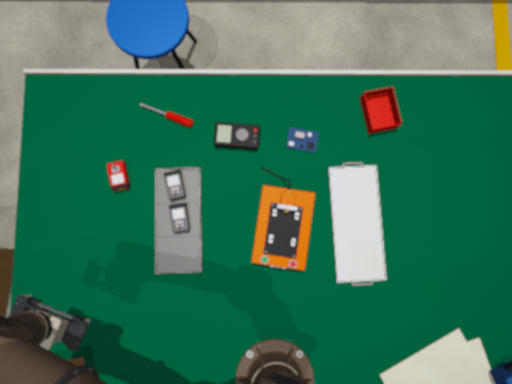

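View pics/side0.png

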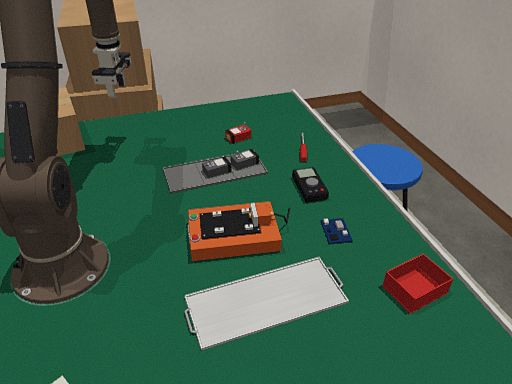

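The top picture shows two grey units in the grey in-tray, at (179,218) and (175,185), i.e. the middle and far slots. The near slot is empty. The jig is at (284,228), the soak tray at (357,224), and a red look-alike lies at (118,176). In the side view the same two units are at (214,167) and (243,158).

```bash
cat > h.py <<'E'
from station import *
import numpy as np, cv2
from scipy.spatial.transform import Rotation as Ro
def cloud(cam,d):
    m=camera_model(cam);K=m["intrinsics"];v,u=np.mgrid[:384,:512]
    c=np.stack([(u-K[0,2])/K[0,0]*d,(v-K[1,2])/K[1,1]*d,d],-1)
    return (c-m["t"])@m["R"]
def ray(cam,px,z):
    m=camera_model(cam);K=m["intrinsics"]
    r=m["R"].T@np.linalg.inv(K)@np.array([px[0],px[1],1.]);o=-m["R"].T@m["t"]
    return o+r*(z-o[2])/r[2]
def pix(cam,X):
    m=camera_model(cam);p=m["intrinsics"]@(m["R"]@np.array(X,float)+m["t"]);return p[:2]/p[2]
def goto(x,y,z,yaw=None):
    "row offset/turn for a TCP target in mm, tool down, tool x at yaw (deg)"
    s=observe();R=Ro.from_rotvec(s["eef_rot"])
    o=R.inv().apply(np.array([x,y,z])-s["position"])/500
    T=R if yaw is None else Ro.from_matrix(np.array([[np.cos(a:=np.radians(yaw)),np.sin(a),0],[np.sin(a),-np.cos(a),0],[0,0,-1]]).T.T)
    dr=(R.inv()*T).as_rotvec()/(np.pi/4)
    print("offset",o.round(4),"dr",dr.round(3))
def st():
    s=observe();R=Ro.from_rotvec(s["eef_rot"]).as_matrix()
    print("t%.1f"%s["time"],"pos",s["position"].round(1),"yaw %.1f"%np.degrees(np.arctan2(R[1,0],R[0,0])),"F",s["force"].round(1),"w %.1f"%s["grip_width"],"ff %.1f"%s["finger_force"])
E
python3 - <<'E'
from h import *
import station
print([k for k in dir(station) if not k.startswith('_')], getattr(station,"grip_point_offset",None))
for cam in("top","side"):
    im,d=capture(cam);P=cloud(cam,d);np.savez(f"{cam}0.npz",im=im,d=d)
    for n in("unit_a_mid","jig","in_tray_floor","soak_tray_floor","meter","board"):
        for o in outline_of(cam,n)[:4]:
            Q=P[o["mask"]&(d>0)];
            if len(Q)<10: print(n,"few");continue
            zt=np.percentile(Q[:,2],[10,50,90]);S=Q[abs(Q[:,2]-zt[1])<8][:,:2].astype(np.float32)
            print(cam,n,"p%.2f"%o["p"],np.round(o["centre"]),"z",zt.round(),"rect",[np.round(k,1) for k in cv2.minAreaRect(S)],len(Q))
    for n in("unit_a_mid","unit_a_nose","nest","stop","jig","in_tray_floor","soak_tray_floor"):
        z={"unit_a_mid":22,"unit_a_nose":22,"nest":60,"stop":78,"jig":0}.get(n,4)
        for o in place_of(cam,n)[:4]: print(cam,n,"p%.2f"%o["p"],np.round(o["centre"],1),ray(cam,o["centre"],z).round(1))
E
```

```text
['MotionError', 'camera_model', 'capture', 'close_job', 'grip_point_offset', 'observe', 'outline_of', 'place_of'] 18.8
top unit_a_mid p0.40 [356. 223.] z [-1.  3.  8.] rect [array([ 495.6, -273.7]), array([392.4, 166.7]), np.float64(2.6)] 5583
top jig p0.77 [281. 230.] z [48. 55. 66.] rect [array([474.7, -26.1]), array([169. , 249.9]), np.float64(81.3)] 4121
top in_tray_floor p0.58 [180. 235.] z [-1.  4.  9.] rect [array([501.8, 318.7]), array([350.1, 154.2]), np.float64(2.2)] 3842
top soak_tray_floor p0.88 [357. 223.] z [-1.  3.  8.] rect [array([ 490.6, -274.3]), array([398.2, 164.2]), np.float64(2.6)] 5607
top soak_tray_floor p0.63 [172. 182.] z [34. 39. 44.] rect [array([614.9, 327.2]), array([89. , 54.9]), np.float64(12.0)] 487
top meter p0.65 [237. 137.] z [27. 33. 39.] rect [array([780.6, 124.5]), array([150.1,  81.8]), np.float64(85.8)] 1142
top meter p0.17 [283. 230.] z [48. 55. 66.] rect [array([474.8, -26. ]), array([169.6, 249.9]), np.float64(81.3)] 4254
top board p0.89 [306. 139.] z [ 1.  6. 14.] rect [array([770.9, -96.3]), array([99.8, 71.5]), np.float64(79.5)] 594
top
[... 982 characters left out ...]
94
side soak_tray_floor p0.81 [264. 297.] z [2. 4. 7.] rect [array([ 495.6, -271.3]), array([404. , 174.5]), np.float64(3.0)] 8337
side board p0.67 [335. 232.] z [ 3.  7. 15.] rect [array([777.9, -95.9]), array([112.1,  76.7]), np.float64(78.9)] 628
side board p0.67 [216. 167.] z [13. 36. 42.] rect [array([510.9, 305.3]), array([88.4, 62.6]), np.float64(11.1)] 431
side nest p0.93 [235.9 220.7] [489.1 -28.7  60. ]
side stop p0.83 [253.2 214.3] [538.3 -37.   78. ]
side jig p0.68 [231.7 238.6] [473.  -34.8  -0. ]
side in_tray_floor p0.85 [214.2 172.3] [502.6 303.4   4. ]
side in_tray_floor p0.57 [337.  233.9] [ 772.4 -114.     4. ]
side soak_tray_floor p0.89 [270.  298.5] [ 506.1 -277.3    4. ]
```

```bash
python3 - <<'E'
from h import *
for cam in("top","side"):
    f=np.load(f"{cam}0.npz");im,d=f["im"],f["d"];P=cloud(cam,d)
    m=(P[...,2]>28)&(P[...,2]<46)&(P[...,0]>340)&(P[...,0]<680)&(P[...,1]>235)&(P[...,1]<400)
    n,lab,stt,_=cv2.connectedComponentsWithStats(m.astype(np.uint8))
    for i in range(1,n):
        if stt[i,4]<40: continue
        Q=P[lab==i];print(cam,"unit",np.median(Q,0).round(1),[np.round(k,1) for k in cv2.minAreaRect(Q[:,:2].astype(np.float32))],stt[i,4])
    m=(P[...,2]>40)&(P[...,2]<75)&(P[...,0]>320)&(P[...,0]<640)&(P[...,1]>-160)&(P[...,1]<90)
    Q=P[m];print(cam,"jig",[np.round(k,1) for k in cv2.minAreaRect(Q[:,:2].astype(np.float32))])
    # z profile along jig axis
    a=np.radians(-8.7);ex=np.array([np.cos(a),np.sin(a)]);ey=np.array([-ex[1],ex[0]])
    q=(Q[:,:2]-[474.7,-26.1]);x=q@ex;y=q@ey
    for lo in range(-130,130,10):
        k=(abs(y)<20)&(x>=lo)&(x<lo+10)
        if k.sum(): print((lo,round(float(np.median(Q[k,2])),1)),end=" ")
    print()
f=np.load("top0.npz")["im"]
a=cv2.resize(f[175:280,140:330],None,fx=4,fy=4,interpolation=cv2.INTER_CUBIC)
cv2.imwrite("pics/crop1.png",a[...,::-1])
E
```

```text
top unit [615.6 327.3  39.3] [array([615.3, 327.2]), array([91.5, 54.9]), np.float64(12.0)] 451
top unit [508.7 308.9  39.5] [array([507.7, 309.4]), array([89.7, 55.1]), np.float64(9.5)] 456
top jig [array([487.5, -28.2]), array([170.7, 280.5]), np.float64(81.0)]
(-130, 49.5) (-120, 52.5) (-110, 51.5) (-100, 52.0) (-90, 59.1) (-80, 59.5) (-70, 59.7) (-60, 59.9) (-50, 59.9) (-40, 58.2) (-30, 60.3) (-20, 59.3) (-10, 60.2) (0, 59.4) (10, 58.8) (20, 58.9) (30, 59.5) (40, 59.3) (50, 59.5) (110, 51.9) (120, 54.0) 
side unit [617.8 313.9  39.3] [array([619.3, 321.8]), array([93.2, 59.2]), np.float64(13.5)] 276
side unit [512.3 296.6  39. ] [array([512. , 305.5]), array([90.6, 62.6]), np.float64(11.1)] 280
side jig [array([492.9, -31.6]), array([177. , 283.2]), np.float64(81.0)]
(-130, 42.4) (-120, 51.1) (-110, 51.6) (-100, 51.9) (-90, 59.3) (-80, 59.7) (-70, 60.2) (-60, 59.9) (-50, 59.8) (-40, 60.0) (-30, 60.4) (-20, 59.4) (-10, 59.6) (0, 60.2) (10, 60.3) (20, 59.5) (30, 60.0) (40, 59.8) (50, 60.5) (60, 59.3) (90, 52.9) (100, 52.3) (110, 52.0) (120, 51.7)
```

View pics/crop1.png

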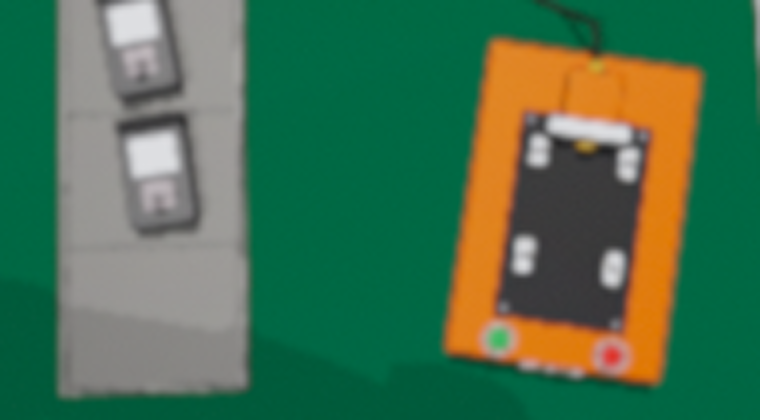

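```bash
python3 - <<'E'
from h import *
from scipy.optimize import least_squares
J=np.array([[41,35.5],[41,-35.5],[-42.5,35.5],[-42.5,-35.5]])
crop=np.array([[540,150],[628,163],[524,255],[613,269]])/4+[140-.375,175-.375]
f=np.load("top0.npz")["im"].astype(float).min(2)
W=[]
for c in crop:
    u0,v0=np.round(c).astype(int);s=f[v0-5:v0+6,u0-4:u0+5].copy()
    v,u=np.mgrid[v0-5:v0+6,u0-4:u0+5];w=np.clip(s-100,0,None)
    r=np.hypot(u-c[0],(v-c[1])*.8); w[r>4.5]=0
    p=[(u*w).sum()/w.sum(),(v*w).sum()/w.sum()];W.append(ray("top",p,69.5)[:2]);print(np.round(p,2),W[-1].round(1))
W=np.array(W)
def mod(q): c,s=np.cos(q[2]),np.sin(q[2]);return J@np.array([[c,s],[-s,c]])+q[:2]
r=least_squares(lambda q:(mod(q)-W).ravel(),[475,-26,-.15]);q=r.x
print("jig",q[:2].round(1),np.degrees(q[2]).round(2),"res",r.fun.round(1))
# check in side view
c,s=np.cos(q[2]),np.sin(q[2])
im=np.load("side0.npz")["im"].copy();k=5;x0,y0=180,190
a=cv2.resize(im[y0:y0+75,x0:x0+120],None,fx=k,fy=k,interpolation=cv2.INTER_CUBIC)
for jx in (30,52,-55,-30):
  for jy in (29.5,41.5,-29.5,-41.5):
    p=pix("side",[q[0]+c*jx-s*jy,q[1]+s*jx+c*jy,70]);cv2.circle(a,tuple(np.int32((p-[x0,y0]+.5)*k)),2,(255,0,0),-1)
cv2.imwrite("pics/crop2.png",a[...,::-1])
E
```

```text
[274.22 212.14] [521.5   2. ]
[296.49 215.1 ] [511.9 -68.4]
[270.42 238.24] [439.4  14.6]
[292.79 241.75] [428.3 -55.6]
jig [476. -27.] -8.57 res [ 0.4  0.1 -0.7  0.2 -0.1 -0.1  0.4 -0.2]
```

View pics/crop2.png

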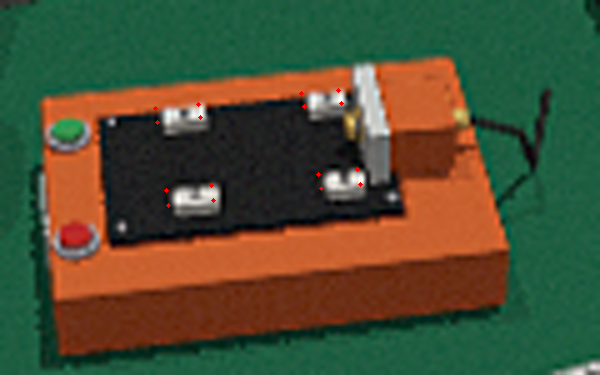

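Enlarged crop 1 shows the two grey units at top-picture pixels (179,218) and (175,186), each with the black contact cap upward (+x). The red one at (118,176) is the look-alike and is excluded by colour. Crop 2 shows all four locators and the stop. My top-camera fit projects about 1.3 px to the left there, so the two cameras disagree by about 3.5 mm and I take the mean.

The nearer unit is at about (509.5, 308.8) with yaw 9.5°. I go above it first.

```bash
python3 - <<'E'
from h import *
st();goto(509.5,308.8,150,189.5)
E
```

```text
t1.5 pos [227.7 582.1 226.7] yaw 158.6 F [-0.3 -0.   0.1] w 91.4 ff 0.0
offset [-0.724  -0.3036  0.1535] dr [ 0.    -0.    -0.686]
```

{"method": "send_rows", "body": {"commands": [{"offset": [-0.724, -0.304, 0.154], "dr": [0, 0, -0.686], "fingers": 100}, {"offset": [-0.724, -0.304, 0.154], "dr": [0, 0, -0.686], "fingers": 100}, {"offset": [-0.724, -0.304, 0.154], "dr": [0, 0, -0.686], "fingers": 100}, {"offset": [-0.724, -0.304, 0.154], "dr": [0, 0, -0.686], "fingers": 100}, {"offset": [-0.724, -0.304, 0.154], "dr": [0, 0, -0.686], "fingers": 100}, {"offset": [-0.724, -0.304, 0.154], "dr": [0, 0, -0.686], "fingers": 100}, {"offset": [-0.724, -0.304, 0.154], "dr": [0, 0, -0.686], "fingers": 100}, {"offset": [-0.724, -0.304, 0.154], "dr": [0, 0, -0.686], "fingers": 100}, {"offset": [-0.724, -0.304, 0.154], "dr": [0, 0, -0.686], "fingers": 100}], "newtons": 30}}

```text
time: 2.62
position: [508.6, 309.9, 149.9]
eef_rot: [0.262, -3.13, -0.002]
force: [-0.1, -0.7, 0.5]
grip_width: 92.0
finger_force: 0.0
```

```bash
python3 - <<'E'
from h import *
st();goto(509.5,308.8,10,189.5)
im,d=capture("side");P=cloud("side",d)
a=cv2.resize(im[90:210,150:300],None,fx=5,fy=5,interpolation=cv2.INTER_CUBIC)
p=pix("side",observe()["position"]);cv2.circle(a,tuple(np.int32((p-[150,90]+.5)*5)),3,(255,0,0),-1)
cv2.imwrite("pics/crop3.png",a[...,::-1])
E
```

```text
t2.6 pos [508.6 309.9 149.9] yaw -170.4 F [-0.1 -0.7  0.5] w 92.0 ff 0.0
offset [-0.0016 -0.0028  0.2798] dr [ 0.001 -0.     0.002]
```

View pics/crop3.png

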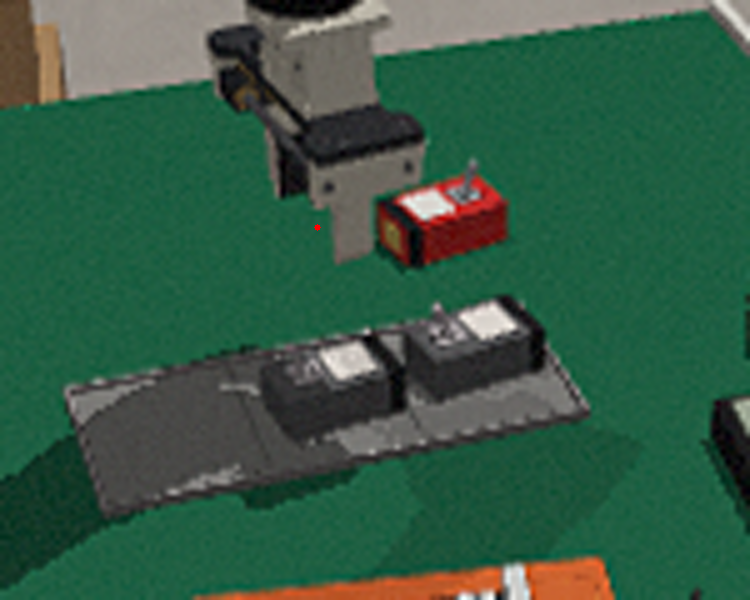

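The crop shows the open gripper over the nearer unit (crop (330,385)). The projected TCP dot at (317,228) lies between the finger tips at (352,260) and about (290,195), so I go down.

{"method": "send_rows", "body": {"commands": [{"offset": [-0.002, -0.002, 0.125], "fingers": 100}, {"offset": [-0.002, -0.002, 0.22], "fingers": 100}, {"offset": [-0.002, -0.002, 0.27], "fingers": 100}, {"offset": [-0.002, -0.002, 0.28], "fingers": 100}, {"offset": [-0.002, -0.002, 0.28], "fingers": 100}, {"offset": [-0.002, -0.002, 0.28], "fingers": 40}, {"offset": [-0.002, -0.002, 0.28], "fingers": 40}, {"offset": [-0.002, -0.002, 0.28], "fingers": 40}, {"offset": [-0.002, -0.002, 0.28], "fingers": 40}, {"offset": [-0.002, -0.002, 0.28], "fingers": 40}], "newtons": 35}}

```text
validation failed for argument at $.co...
```

{"method": "send_rows", "body": {"commands": [{"offset": [-0.002, -0.002, 0.125], "dr": [0, 0, 0], "fingers": 100}, {"offset": [-0.002, -0.002, 0.22], "dr": [0, 0, 0], "fingers": 100}, {"offset": [-0.002, -0.002, 0.27], "dr": [0, 0, 0], "fingers": 100}, {"offset": [-0.002, -0.002, 0.28], "dr": [0, 0, 0], "fingers": 100}, {"offset": [-0.002, -0.002, 0.28], "dr": [0, 0, 0], "fingers": 100}, {"offset": [-0.002, -0.002, 0.28], "dr": [0, 0, 0], "fingers": 40}, {"offset": [-0.002, -0.002, 0.28], "dr": [0, 0, 0], "fingers": 40}, {"offset": [-0.002, -0.002, 0.28], "dr": [0, 0, 0], "fingers": 40}, {"offset": [-0.002, -0.002, 0.28], "dr": [0, 0, 0], "fingers": 40}, {"offset": [-0.002, -0.002, 0.28], "dr": [0, 0, 0], "fingers": 40}], "newtons": 35}}

```text
time: 3.92
position: [510.7, 307.7, 9.9]
eef_rot: [-0.26, 3.131, -0.0]
force: [-0.7, -0.3, 2.8]
grip_width: 53.5
finger_force: 35.0
```

Gripped (53.5 mm wide). Lift and carry it to above the nest, 15 mm short of home.

```bash
python3 - <<'E'
from h import *
st();goto(472.9,-26.9,120,171.4)
E
```

```text
t3.9 pos [510.7 307.7   9.9] yaw -170.5 F [-0.7 -0.3  2.8] w 53.5 ff 35.0
offset [ 0.1848 -0.6475 -0.2202] dr [-0.     0.     0.402]
```

{"method": "send_rows", "body": {"commands": [{"offset": [0, 0, -0.06], "dr": [0, 0, 0], "fingers": 40}, {"offset": [0, 0, -0.16], "dr": [0, 0, 0], "fingers": 40}, {"offset": [0.01, -0.04, -0.22], "dr": [0, 0, 0], "fingers": 40}, {"offset": [0.04, -0.14, -0.22], "dr": [0, 0, 0.1], "fingers": 40}, {"offset": [0.07, -0.24, -0.22], "dr": [0, 0, 0.2], "fingers": 40}, {"offset": [0.1, -0.34, -0.22], "dr": [0, 0, 0.3], "fingers": 40}, {"offset": [0.13, -0.45, -0.22], "dr": [0, 0, 0.402], "fingers": 40}, {"offset": [0.16, -0.56, -0.22], "dr": [0, 0, 0.402], "fingers": 40}, {"offset": [0.185, -0.635, -0.22], "dr": [0, 0, 0.402], "fingers": 40}, {"offset": [0.185, -0.648, -0.22], "dr": [0, 0, 0.402], "fingers": 40}]}}

```text
time: 5.18
position: [471.4, -30.3, 119.3]
eef_rot: [-0.243, -3.131, 0.002]
force: [-0.3, 1.0, -4.1]
grip_width: 53.9
finger_force: 35.0
```

```bash
python3 - <<'E'
from h import *
st();goto(472.9,-26.9,90,171.4)
for cam in("top","side"):
    im,d=capture(cam);np.savez(f"{cam}1.npz",im=im,d=d)
    u,v=np.int32(pix(cam,[480,-28,100]))
    a=cv2.resize(im[v-45:v+35,u-50:u+50],None,fx=4,fy=4,interpolation=cv2.INTER_CUBIC);globals()[cam]=a
    print(cam,u,v)
cv2.imwrite("pics/c4.png",np.hstack([top,side])[...,::-1])
E
```

```text
t5.2 pos [471.4 -30.3 119.3] yaw 171.1 F [-0.3  1.  -4.1] w 53.9 ff 35.0
offset [-0.0021  0.0073  0.0586] dr [-0.002 -0.002 -0.006]
top 284 224
side 232 210
```

View pics/c4.png

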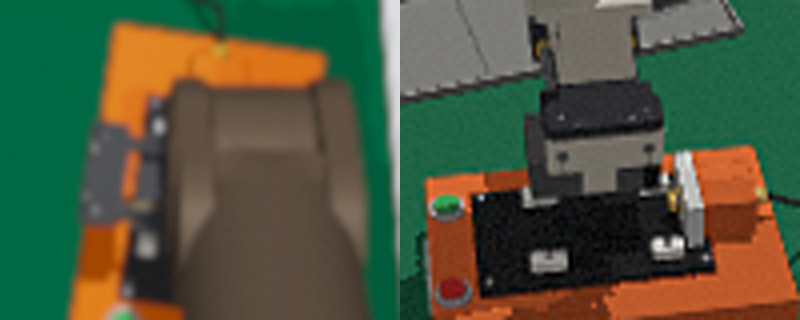

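The top view is blocked by the arm. The side crop shows the unit held at (600,180), upright over the nest. I lower it and watch the force.

{"method": "send_rows", "body": {"commands": [{"offset": [-0.002, 0.007, 0.02], "dr": [0, 0, -0.006], "fingers": 40}, {"offset": [-0.002, 0.007, 0.06], "dr": [0, 0, -0.006], "fingers": 40}, {"offset": [-0.002, 0.007, 0.06], "dr": [0, 0, -0.006], "fingers": 40}, {"offset": [-0.002, 0.007, 0.06], "dr": [0, 0, -0.006], "fingers": 40}]}}

```text
time: 5.78
position: [474.5, -22.8, 89.8]
eef_rot: [-0.225, -3.133, -0.0]
force: [0.2, -0.5, -4.6]
grip_width: 53.5
finger_force: 35.0
```

```bash
python3 - <<'E'
from h import *
st();goto(472.9,-26.9,66,171.4)
im,d=capture("side")
a=cv2.resize(im[175:255,185:285],None,fx=7,fy=7,interpolation=cv2.INTER_CUBIC)
q=np.array([477.8,-27.6]);c,s=np.cos(np.radians(-8.6)),np.sin(np.radians(-8.6))
for jx,jy,z in ((-50,-27,84),(40,-27,84),(30,-29.5,70),(52,-29.5,70),(-30,-29.5,70),(-55,-29.5,70)):
    p=pix("side",[q[0]+c*jx-s*jy,q[1]+s*jx+c*jy,z]);cv2.circle(a,tuple(np.int32((p-[185,175]+.5)*7)),3,(255,0,0),-1)
cv2.imwrite("pics/c5.png",a[...,::-1])
E
```

```text
t5.8 pos [474.5 -22.8  89.8] yaw 171.8 F [ 0.2 -0.5 -4.6] w 53.5 ff 35.0
offset [ 0.0021 -0.0086  0.0475] dr [ 0.    -0.     0.008]
```

View pics/c5.png

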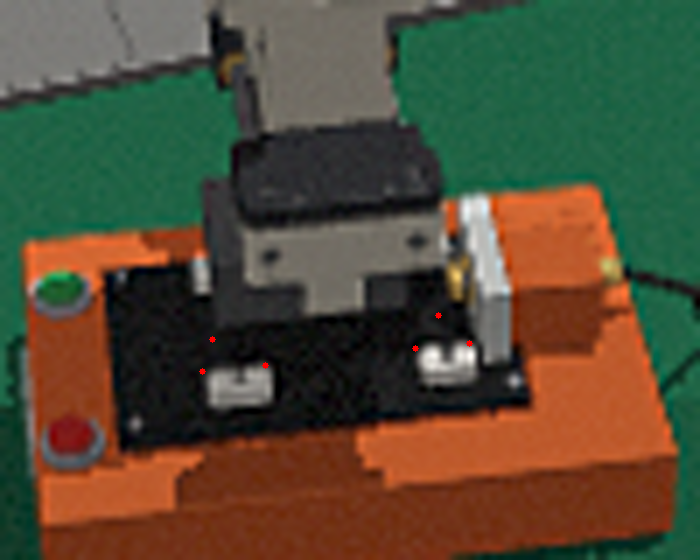

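{"method": "send_rows", "body": {"commands": [{"offset": [0.002, -0.0086, 0], "dr": [0, 0, 0.008], "fingers": 40}, {"offset": [0.002, -0.0086, 0], "dr": [0, 0, 0.008], "fingers": 40}, {"offset": [0.002, -0.0086, 0], "dr": [0, 0, 0.008], "fingers": 40}, {"offset": [0.002, -0.0086, 0], "dr": [0, 0, 0.008], "fingers": 40}]}}

```text
time: 6.32
position: [472.8, -27.8, 89.8]
eef_rot: [0.238, 3.132, 0.0]
force: [-0.2, 0.0, -5.0]
grip_width: 53.8
finger_force: 35.0
```

```bash
python3 - <<'E'
from h import *
st();goto(472.9,-26.9,66,171.4)
q=np.array([477.8,-27.6]);c,s=np.cos(np.radians(-8.6)),np.sin(np.radians(-8.6))
im,d=capture("side");P=cloud("side",d);G=im.astype(int)
X=(P[...,0]-q[0])*c+(P[...,1]-q[1])*s;Y=-(P[...,0]-q[0])*s+(P[...,1]-q[1])*c;Z=P[...,2]
white=(G.min(2)>110)
for nm,m in {"unit face tail":(Z>90)&(Z<112)&(X>-48)&(X<-18)&(Y<-15)&(Y>-40),"unit face nose":(Z>90)&(Z<112)&(X>12)&(X<36)&(Y<-15)&(Y>-40),
 "finger":(Z>90)&(Z<120)&(X>-12)&(X<2)&(Y<-25)&(Y>-60),
 "loc tail face":(Z>61)&(Z<68)&(X>-60)&(X<-25)&(Y<-33)&(Y>-50),"loc nose face":(Z>61)&(Z<68)&(X>25)&(X<56)&(Y<-33)&(Y>-50)&white,
 "box face":(Z>10)&(Z<45)&(abs(X)<100)&(Y<-75)&(Y>-100)}.items():
    if m.sum(): print(nm,m.sum(),"X",np.percentile(X[m],[2,50,98]).round(1),"Y",np.percentile(Y[m],[10,50,90]).round(1),"Z",np.percentile(Z[m],[5,95]).round(1))
E
```

```text
t6.3 pos [472.8 -27.8  89.8] yaw 171.3 F [-0.2  0.  -5. ] w 53.8 ff 35.0
offset [0.0001 0.0018 0.0477] dr [ 0.     0.    -0.002]
unit face tail 54 X [-46.4 -35.2 -18.5] Y [-29.2 -27.2 -24.4] Z [ 91.2 109.5]
unit face nose 32 X [14.3 24.3 34.2] Y [-28.9 -27.6 -25.5] Z [ 91.4 104.6]
finger 25 X [-11.9  -4.    1.7] Y [-45.9 -44.2 -42.8] Z [101.7 117.8]
loc tail face 26 X [-56.6 -42.4 -26.9] Y [-45.4 -42.5 -37.6] Z [61.3 67.6]
loc nose face 10 X [32.4 41.2 50.8] Y [-42.8 -41.6 -39.8] Z [62.4 67.4]
box face 650 X [-95.9  -2.6  94.8] Y [-87.9 -85.5 -83.5] Z [11.9 43.3]
```

The side depth shows the unit face at y' = −27.4, with the locators and box at nominal −0.5, so the unit is centred in the channel within about 0.5 mm. I lower it.

{"method": "send_rows", "body": {"commands": [{"offset": [0, 0.0005, 0.02], "dr": [0, 0, 0], "fingers": 40}, {"offset": [0, 0.0005, 0.035], "dr": [0, 0, 0], "fingers": 40}, {"offset": [0, 0.0005, 0.042], "dr": [0, 0, 0], "fingers": 40}, {"offset": [0, 0.0005, 0.046], "dr": [0, 0, 0], "fingers": 40}, {"offset": [0, 0.0005, 0.048], "dr": [0, 0, 0], "fingers": 40}, {"offset": [0, 0.0005, 0.048], "dr": [0, 0, 0], "fingers": 40}]}}

```text
time: 7.12
position: [472.9, -27.6, 65.9]
eef_rot: [0.238, 3.132, 0.0]
force: [-0.9, 0.7, -3.8]
grip_width: 53.7
finger_force: 35.0
```

```bash
python3 - <<'E'
from h import *
st()
E
```

```text
t7.1 pos [472.9 -27.6  65.9] yaw 171.3 F [-0.9  0.7 -3.8] w 53.7 ff 35.0
```

Seated. Release, rise, move behind the lever and close the fingers.

{"method": "send_rows", "body": {"commands": [{"offset": [0, 0, 0], "dr": [0, 0, 0], "fingers": 100}, {"offset": [0, 0, 0], "dr": [0, 0, 0], "fingers": 100}, {"offset": [0, 0, 0], "dr": [0, 0, 0], "fingers": 100}, {"offset": [0, 0, -0.08], "dr": [0, 0, 0], "fingers": 100}, {"offset": [0, 0, -0.15], "dr": [0, 0, 0], "fingers": 100}, {"offset": [0.05, 0, -0.15], "dr": [0, 0, 0], "fingers": 0}, {"offset": [0.108, 0, -0.15], "dr": [0, 0, 0], "fingers": 0}, {"offset": [0.108, 0, -0.15], "dr": [0, 0, 0], "fingers": 0}, {"offset": [0.108, 0, -0.15], "dr": [0, 0, 0], "fingers": 0}, {"offset": [0.108, 0, -0.15], "dr": [0, 0, 0], "fingers": 0}], "newtons": 35}}

```text
time: 8.38
position: [420.3, -19.5, 140.8]
eef_rot: [0.238, 3.132, 0.0]
force: [0.2, 0.2, 0.2]
grip_width: 46.3
finger_force: 0.0
```

```bash
cat >> h.py <<'E'
JQ=np.array([477.8,-27.6]);JC,JS=np.cos(np.radians(-8.6)),np.sin(np.radians(-8.6))
def tojig(P): return np.stack([(P[...,0]-JQ[0])*JC+(P[...,1]-JQ[1])*JS,-(P[...,0]-JQ[0])*JS+(P[...,1]-JQ[1])*JC,P[...,2]],-1)
def unitx():
    "unit in nest: extent along jig x from side depth of its top/side, and lever points"
    im,d=capture("side");J=tojig(cloud("side",d));X,Y,Z=J[...,0],J[...,1],J[...,2]
    m=(abs(Z-96)<3)&(abs(Y)<24)&(X<54)&(X>-80)&(d>0)
    l=(Z>106)&(Z<128)&(abs(Y)<10)&(X<20)&(X>-70)&(d>0)
    print("top x",np.percentile(X[m],[1,99]).round(1) if m.any() else None,"lever n",l.sum(),"x",np.median(X[l]).round(1) if l.any() else None,"ztop",J[l][:,2].max().round(1) if l.any() else None)
    return im
E
python3 - <<'E'
from h import *
st();print(tojig(observe()["position"]).round(1))
im=unitx()
a=cv2.resize(im[160:250,180:290],None,fx=6,fy=6,interpolation=cv2.INTER_CUBIC)
cv2.imwrite("pics/c6.png",a[...,::-1])
E
```

```text
t8.4 pos [420.3 -19.5 140.8] yaw 171.3 F [0.2 0.2 0.2] w 46.3 ff 0.0
[-58.1  -0.6 140.8]
top x [-48.2  39.1] lever n 13 x -31.7 ztop 123.6
```

View pics/c6.png

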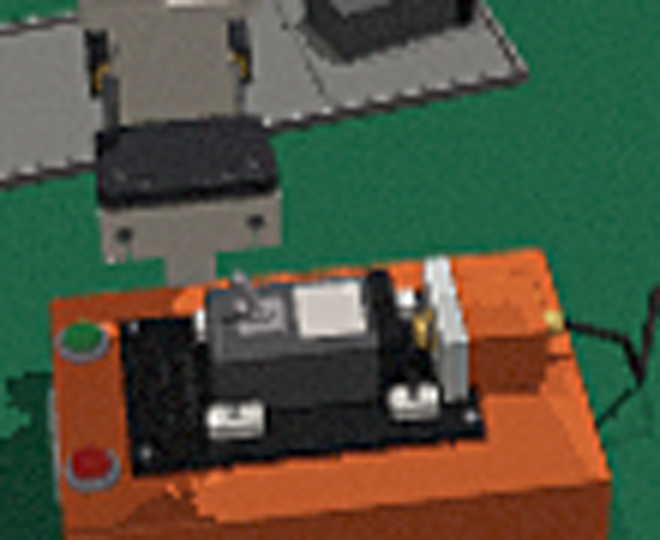

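The unit sits flat in the nest at crop (290,335), lever at (240,285) leaning to the tail, contact end facing the probe. I finish closing, lower behind the lever and push.

{"method": "send_rows", "body": {"commands": [{"offset": [0, 0.001, 0], "dr": [0, 0, 0], "fingers": 0}, {"offset": [0, 0.001, 0], "dr": [0, 0, 0], "fingers": 0}, {"offset": [0, 0.001, 0], "dr": [0, 0, 0], "fingers": 0}, {"offset": [0, 0.001, 0], "dr": [0, 0, 0], "fingers": 0}, {"offset": [0, 0.001, 0.03], "dr": [0, 0, 0], "fingers": 0}, {"offset": [0, 0.001, 0.058], "dr": [0, 0, 0], "fingers": 0}, {"offset": [-0.016, 0.001, 0.058], "dr": [0, 0, 0], "fingers": 0}, {"offset": [-0.03, 0.001, 0.058], "dr": [0, 0, 0], "fingers": 0}, {"offset": [-0.04, 0.001, 0.058], "dr": [0, 0, 0], "fingers": 0}, {"offset": [-0.046, 0.001, 0.058], "dr": [0, 0, 0], "fingers": 0}]}}

```text
time: 9.68
position: [443.2, -22.4, 112.1]
eef_rot: [0.238, 3.131, 0.0]
force: [-0.8, -0.9, -0.1]
grip_width: 0.1
finger_force: 0.0
```

{"method": "send_rows", "body": {"commands": [{"offset": [-0.006, 0, 0], "dr": [0, 0, 0], "fingers": 0}, {"offset": [-0.01, 0, 0], "dr": [0, 0, 0], "fingers": 0}, {"offset": [-0.014, 0, 0], "dr": [0, 0, 0], "fingers": 0}, {"offset": [-0.018, 0, 0], "dr": [0, 0, 0], "fingers": 0}]}}

```text
time: 10.18
position: [450.8, -23.7, 111.6]
eef_rot: [-0.237, -3.132, 0.0]
force: [-4.3, 0.5, 1.6]
grip_width: 0.8
finger_force: 2.0
```

```bash
python3 - <<'E'
from h import *
st();print(tojig(observe()["position"]).round(1))
im=unitx()
a=cv2.resize(im[160:250,180:290],None,fx=6,fy=6,interpolation=cv2.INTER_CUBIC)
cv2.imwrite("pics/c7.png",a[...,::-1])
E
```

```text
t10.2 pos [450.8 -23.7 111.6] yaw 171.3 F [-4.3  0.5  1.6] w 0.8 ff 2.0
[-27.3  -0.2 111.6]
top x [-43.  44.] lever n 1 x -15.7 ztop 106.2
```

{"method": "send_rows", "body": {"commands": [{"offset": [0.03, 0, 0], "dr": [0, 0, 0], "fingers": 0}, {"offset": [0.06, 0, -0.04], "dr": [0, 0, 0], "fingers": 0}, {"offset": [0.06, 0, -0.06], "dr": [0, 0, 0], "fingers": 0}]}}

```text
time: 10.6
position: [420.8, -19.1, 142.5]
eef_rot: [0.237, 3.132, 0.0]
force: [0.7, 0.4, -0.1]
grip_width: 0.7
finger_force: 0.0
```

```bash
python3 - <<'E'
from h import *
st();print(tojig(observe()["position"]).round(1))
im=unitx()
a=cv2.resize(im[160:250,180:290],None,fx=6,fy=6,interpolation=cv2.INTER_CUBIC)
cv2.imwrite("pics/c7.png",a[...,::-1])
E
```

```text
t10.6 pos [420.8 -19.1 142.5] yaw 171.3 F [ 0.7  0.4 -0.1] w 0.7 ff 0.0
[-5.770e+01 -1.000e-01  1.425e+02]
top x [-42.6  45.2] lever n 15 x -12.1 ztop 121.9
```

View pics/c7.png

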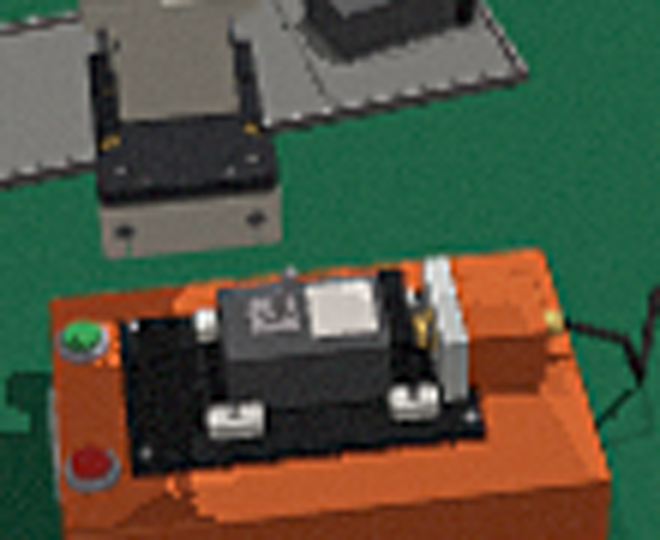

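The lever now leans forward at (290,275): it is on. Next I open, straddle the unit, grip it and push it home.

{"method": "send_rows", "body": {"commands": [{"offset": [-0.05, 0, 0], "dr": [0, 0, 0], "fingers": 90}, {"offset": [-0.117, 0, 0], "dr": [0, 0, 0], "fingers": 90}, {"offset": [-0.117, 0, 0], "dr": [0, 0, 0], "fingers": 90}, {"offset": [-0.117, 0, 0], "dr": [0, 0, 0], "fingers": 90}, {"offset": [-0.117, 0, 0], "dr": [0, 0, 0], "fingers": 90}, {"offset": [-0.117, 0, 0], "dr": [0, 0, 0], "fingers": 90}, {"offset": [-0.117, 0, 0.01], "dr": [0, 0, 0], "fingers": 90}, {"offset": [-0.117, 0, 0.03], "dr": [0, 0, 0], "fingers": 90}]}}

```text
time: 11.65
position: [479.4, -28.0, 126.5]
eef_rot: [0.237, 3.132, 0.0]
force: [0.5, -0.1, 0.2]
grip_width: 75.7
finger_force: 0.0
```

```bash
python3 - <<'E'
from h import *
st();print(tojig(observe()["position"]).round(1))
E
```

```text
t11.7 pos [479.4 -28.  126.5] yaw 171.3 F [ 0.5 -0.1  0.2] w 75.7 ff 0.0
[ 1.700e+00 -1.000e-01  1.265e+02]
```

{"method": "send_rows", "body": {"commands": [{"offset": [0, 0, 0.05], "dr": [0, 0, 0], "fingers": 90}, {"offset": [0, 0, 0.1], "dr": [0, 0, 0], "fingers": 90}, {"offset": [0, 0, 0.12], "dr": [0, 0, 0], "fingers": 90}, {"offset": [0, 0, 0.12], "dr": [0, 0, 0], "fingers": 40}, {"offset": [0, 0, 0.12], "dr": [0, 0, 0], "fingers": 40}, {"offset": [0, 0, 0.12], "dr": [0, 0, 0], "fingers": 40}, {"offset": [0, 0, 0.12], "dr": [0, 0, 0], "fingers": 40}, {"offset": [0, 0, 0.12], "dr": [0, 0, 0], "fingers": 40}, {"offset": [-0.008, 0, 0.12], "dr": [0, 0, 0], "fingers": 40}, {"offset": [-0.014, 0, 0.12], "dr": [0, 0, 0], "fingers": 40}], "newtons": 45}}

```text
time: 12.9
position: [481.5, -28.4, 67.3]
eef_rot: [-0.236, -3.124, -0.001]
force: [-20.3, 3.1, 33.1]
grip_width: 53.8
finger_force: 45.0
```

{"method": "send_rows", "body": {"commands": [{"offset": [-0.002, 0, 0], "dr": [0, 0, 0], "fingers": 40}, {"offset": [-0.004, 0, 0], "dr": [0, 0, 0], "fingers": 40}, {"offset": [-0.006, 0, 0], "dr": [0, 0, 0], "fingers": 40}, {"offset": [-0.006, 0, 0], "dr": [0, 0, 0], "fingers": 40}]}}

```text
time: 13.4
position: [482.1, -28.4, 67.1]
eef_rot: [-0.236, -3.121, -0.001]
force: [-27.7, 5.2, 39.3]
grip_width: 54.0
finger_force: 45.0
```

```bash
python3 - <<'E'
from h import *
st();print(tojig(observe()["position"]).round(1))
E
```

```text
t13.4 pos [482.1 -28.4  67.1] yaw 171.4 F [-27.7   5.2  39.3] w 54.0 ff 45.0
[ 4.4 -0.2 67.1]
```

```bash
python3 - <<'E'
from h import *
im=unitx();J=None
a=cv2.resize(im[165:245,190:290],None,fx=7,fy=7,interpolation=cv2.INTER_CUBIC)
a=cv2.convertScaleAbs(a,alpha=1.5,beta=15)
cv2.imwrite("pics/c8.png",a[...,::-1]); s=observe();print(s["torque"],s["eef_rot"])
E
```

```text
top x [-40.7 -25.7] lever n 0 x None ztop None
[ 0.97278026  5.61067063 -0.06090966] [-2.35984689e-01 -3.12054394e+00 -1.30860467e-03]
```

View pics/c8.png

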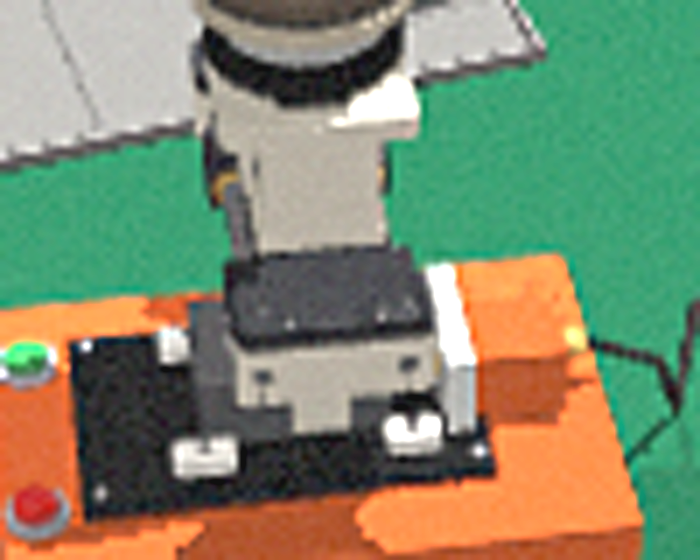

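The picture shows the unit gripped, its tail at crop x≈190, and nothing jammed against the stop. The 39 N upward reaction means the arm is pressing the unit onto the floor, so friction blocks the push. I'll relieve the z command.

{"method": "send_rows", "body": {"commands": [{"offset": [0.006, 0, 0], "dr": [0, 0, 0], "fingers": 40}, {"offset": [0.006, 0, -0.002], "dr": [0, 0, 0], "fingers": 40}, {"offset": [0.006, 0, -0.003], "dr": [0, 0, 0], "fingers": 40}, {"offset": [0.006, 0, -0.003], "dr": [0, 0, 0], "fingers": 40}]}}

```text
time: 13.95
position: [484.9, -29.0, 67.6]
eef_rot: [-0.237, -3.13, 0.0]
force: [-4.3, 1.8, -6.9]
grip_width: 54.0
finger_force: 45.0
```

```bash
python3 - <<'E'
from h import *
st();print(tojig(observe()["position"]).round(1),observe()["torque"],np.degrees(np.arccos(-Ro.from_rotvec(observe()["eef_rot"]).as_matrix()[2,2])), Ro.from_rotvec(observe()["eef_rot"]).as_matrix()[:,2].round(4))
E
```

```text
t13.9 pos [484.9 -29.   67.6] yaw 171.3 F [-4.3  1.8 -6.9] w 54.0 ff 45.0
[ 7.2 -0.3 67.6] [0.26076899 1.03067901 0.0309605 ] 0.1444489207645326 [-2.5e-03  1.0e-04 -1.0e+00]
```

{"method": "send_rows", "body": {"commands": [{"offset": [-0.002, 0, 0], "dr": [0, 0, 0], "fingers": 40}, {"offset": [-0.004, 0, 0], "dr": [0, 0, 0], "fingers": 40}, {"offset": [-0.004, 0, 0], "dr": [0, 0, 0], "fingers": 40}]}}

```text
time: 14.32
position: [487.5, -29.4, 67.8]
eef_rot: [-0.238, -3.131, 0.0]
force: [-5.6, 1.6, -8.2]
grip_width: 53.7
finger_force: 45.0
```

{"method": "send_rows", "body": {"commands": [{"offset": [-0.002, 0, 0], "dr": [0, 0, 0], "fingers": 40}, {"offset": [-0.004, 0, 0], "dr": [0, 0, 0], "fingers": 40}, {"offset": [-0.004, 0, 0], "dr": [0, 0, 0], "fingers": 40}]}}

```text
time: 14.7
position: [489.3, -29.7, 67.8]
eef_rot: [-0.237, -3.131, 0.0]
force: [-6.3, 1.1, -6.0]
grip_width: 53.6
finger_force: 45.0
```

```bash
python3 - <<'E'
from h import *
st();print(tojig(observe()["position"]).round(1));unitx()
E
```

```text
t14.7 pos [489.3 -29.7  67.8] yaw 171.3 F [-6.3  1.1 -6. ] w 53.6 ff 45.0
[11.7 -0.3 67.8]
top x [-33.5 -19.5] lever n 0 x None ztop None
```

{"method": "send_rows", "body": {"commands": [{"offset": [-0.002, 0, 0], "dr": [0, 0, 0], "fingers": 40}, {"offset": [-0.004, 0, 0], "dr": [0, 0, 0], "fingers": 40}, {"offset": [-0.004, 0, 0], "dr": [0, 0, 0], "fingers": 40}]}}

```text
time: 15.12
position: [489.8, -29.8, 67.8]
eef_rot: [-0.237, -3.128, 0.0]
force: [-11.6, 1.7, -0.6]
grip_width: 53.7
finger_force: 45.0
```

{"method": "send_rows", "body": {"commands": [{"offset": [-0.002, 0, 0], "dr": [0, 0, 0], "fingers": 40}, {"offset": [-0.002, 0, 0], "dr": [0, 0, 0], "fingers": 40}]}}

```text
time: 15.38
position: [489.8, -29.8, 67.7]
eef_rot: [-0.237, -3.126, 0.0]
force: [-14.2, 3.1, 2.9]
grip_width: 53.6
finger_force: 45.0
```

It stopped advancing at x = 489.8 with 14 N, so it is home. I hold for over two seconds.

{"method": "send_rows", "body": {"commands": [{"offset": [-0.001, 0, 0], "dr": [0, 0, 0], "fingers": 40}, {"offset": [-0.001, 0, 0], "dr": [0, 0, 0], "fingers": 40}, {"offset": [-0.001, 0, 0], "dr": [0, 0, 0], "fingers": 40}, {"offset": [-0.001, 0, 0], "dr": [0, 0, 0], "fingers": 40}, {"offset": [-0.001, 0, 0], "dr": [0, 0, 0], "fingers": 40}, {"offset": [-0.001, 0, 0], "dr": [0, 0, 0], "fingers": 40}, {"offset": [-0.001, 0, 0], "dr": [0, 0, 0], "fingers": 40}, {"offset": [-0.001, 0, 0], "dr": [0, 0, 0], "fingers": 40}, {"offset": [-0.001, 0, 0], "dr": [0, 0, 0], "fingers": 40}, {"offset": [-0.001, 0, 0], "dr": [0, 0, 0], "fingers": 40}]}}

```text
time: 16.62
position: [489.8, -29.8, 67.6]
eef_rot: [-0.236, -3.126, -0.0]
force: [-16.5, 2.3, 4.8]
grip_width: 53.7
finger_force: 45.0
```

{"method": "send_rows", "body": {"commands": [{"offset": [0, 0, 0], "dr": [0, 0, 0], "fingers": 40}, {"offset": [0, 0, 0], "dr": [0, 0, 0], "fingers": 40}, {"offset": [0, 0, 0], "dr": [0, 0, 0], "fingers": 40}, {"offset": [0, 0, 0], "dr": [0, 0, 0], "fingers": 40}, {"offset": [0, 0, 0], "dr": [0, 0, 0], "fingers": 40}, {"offset": [0, 0, 0], "dr": [0, 0, 0], "fingers": 40}, {"offset": [0, 0, 0], "dr": [0, 0, 0], "fingers": 40}, {"offset": [0, 0, 0], "dr": [0, 0, 0], "fingers": 40}, {"offset": [0, 0, 0], "dr": [0, 0, 0], "fingers": 40}, {"offset": [0, 0, 0], "dr": [0, 0, 0], "fingers": 40}]}}

```text
time: 17.88
position: [489.8, -29.9, 67.6]
eef_rot: [-0.236, -3.126, -0.0]
force: [-16.4, 2.2, 3.8]
grip_width: 53.9
finger_force: 45.0
```

```bash
python3 - <<'E'
from h import *
st();im,d=capture("side");np.savez("side2.npz",im=im,d=d)
J=tojig(cloud("side",d));X,Y,Z=J[...,0],J[...,1],J[...,2]
m=(abs(Z-80)<12)&(Y<-20)&(Y>-34)&(X>-60)&(X<56);print("side face x",np.percentile(X[m],[1,50,99]).round(1),m.sum())
m=(abs(Z-85)<10)&(X>40)&(X<64)&(Y<0)&(Y>-30)&(im.min(2)>120);print("stop face",np.percentile(X[m],[2,50]).round(1) if m.any() else 0)
a=cv2.resize(im[165:245,190:290],None,fx=7,fy=7,interpolation=cv2.INTER_CUBIC)
a=cv2.convertScaleAbs(a,alpha=1.5,beta=15);cv2.imwrite("pics/c9.png",a[...,::-1])
E
```

```text
t17.9 pos [489.8 -29.9  67.6] yaw 171.3 F [-16.4   2.2   3.8] w 53.9 ff 45.0
side face x [-48.   -8.2  53.8] 106
stop face 0
```

View pics/c9.png

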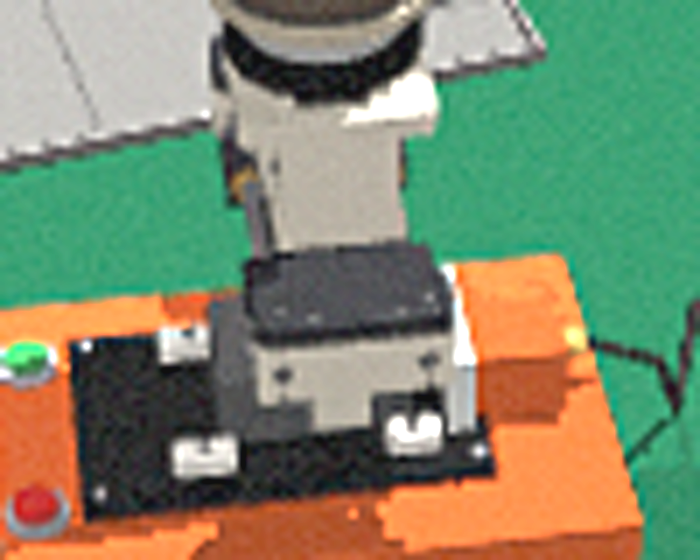

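The crop shows the unit's black nose meeting the stop plate at (440,400), held home. I back off, lift and carry it to the soak tray's far half.

{"method": "send_rows", "body": {"commands": [{"offset": [0.01, 0, 0], "dr": [0, 0, 0], "fingers": 40}, {"offset": [0.02, 0, 0], "dr": [0, 0, 0], "fingers": 40}, {"offset": [0.022, 0, -0.04], "dr": [0, 0, 0], "fingers": 40}, {"offset": [0.022, 0, -0.11], "dr": [0, 0, 0], "fingers": 40}, {"offset": [0.022, 0, -0.15], "dr": [0, 0, 0], "fingers": 40}, {"offset": [0.022, 0, -0.15], "dr": [0, 0, 0], "fingers": 40}]}}

```text
time: 18.68
position: [485.6, -28.8, 145.2]
eef_rot: [0.238, 3.126, 0.001]
force: [0.6, 0.1, -4.4]
grip_width: 53.9
finger_force: 45.0
```

```bash
python3 - <<'E'
from h import *
st();goto(578,-269.5,142,182.5)
E
```

```text
t18.7 pos [485.6 -28.8 145.2] yaw 171.3 F [ 0.6  0.1 -4.4] w 53.9 ff 45.0
offset [-0.2554 -0.448   0.0075] dr [ 0.001  0.008 -0.249]
```

{"method": "send_rows", "body": {"commands": [{"offset": [-0.04, -0.08, 0], "dr": [0, 0, -0.05], "fingers": 40}, {"offset": [-0.1, -0.17, 0], "dr": [0, 0, -0.1], "fingers": 40}, {"offset": [-0.15, -0.27, 0.007], "dr": [0, 0, -0.15], "fingers": 40}, {"offset": [-0.2, -0.36, 0.007], "dr": [0, 0, -0.2], "fingers": 40}, {"offset": [-0.24, -0.42, 0.007], "dr": [0, 0, -0.249], "fingers": 40}, {"offset": [-0.255, -0.448, 0.007], "dr": [0, 0, -0.249], "fingers": 40}, {"offset": [-0.255, -0.448, 0.007], "dr": [0, 0, -0.249], "fingers": 40}, {"offset": [-0.255, -0.448, 0.007], "dr": [0, 0, -0.249], "fingers": 40}]}}

```text
time: 19.68
position: [574.8, -267.4, 139.1]
eef_rot: [0.071, -3.14, -0.002]
force: [-0.3, 0.2, -4.3]
grip_width: 53.8
finger_force: 45.0
```

```bash
python3 - <<'E'
from h import *
st();goto(578,-269.5,13,182.5)
E
```

```text
t19.7 pos [ 574.8 -267.4  139.1] yaw -177.4 F [-0.3  0.2 -4.3] w 53.8 ff 45.0
offset [-0.0064 -0.0049  0.2522] dr [ 0.002 -0.001  0.002]
```

{"method": "send_rows", "body": {"commands": [{"offset": [0, 0, 0.1], "dr": [0, 0, 0], "fingers": 40}, {"offset": [0, 0, 0.19], "dr": [0, 0, 0], "fingers": 40}, {"offset": [0, 0, 0.235], "dr": [0, 0, 0], "fingers": 40}, {"offset": [0, 0, 0.247], "dr": [0, 0, 0], "fingers": 40}, {"offset": [0, 0, 0.25], "dr": [0, 0, 0], "fingers": 40}, {"offset": [0, 0, 0.25], "dr": [0, 0, 0], "fingers": 40}]}}

```text
time: 20.42
position: [575.9, -269.2, 16.0]
eef_rot: [-0.07, 3.139, -0.001]
force: [0.9, 0.7, -4.9]
grip_width: 53.6
finger_force: 45.0
```

{"method": "send_rows", "body": {"commands": [{"offset": [0, 0, 0.001], "dr": [0, 0, 0], "fingers": 40}, {"offset": [0, 0, 0.003], "dr": [0, 0, 0], "fingers": 40}, {"offset": [0, 0, 0.003], "dr": [0, 0, 0], "fingers": 40}]}}

```text
time: 20.8
position: [575.0, -269.3, 13.4]
eef_rot: [-0.069, 3.141, -0.0]
force: [-0.6, 0.2, -5.3]
grip_width: 53.4
finger_force: 45.0
```

{"method": "send_rows", "body": {"commands": [{"offset": [0, 0, 0.002], "dr": [0, 0, 0], "fingers": 40}, {"offset": [0, 0, 0.004], "dr": [0, 0, 0], "fingers": 40}, {"offset": [0, 0, 0.004], "dr": [0, 0, 0], "fingers": 40}]}}

```text
time: 21.18
position: [575.1, -269.2, 11.5]
eef_rot: [-0.069, 3.141, 0.0]
force: [-1.4, 0.5, 1.5]
grip_width: 54.1
finger_force: 45.0
```

Touched down. Release slowly, rise, and look at everything again.

{"method": "send_rows", "body": {"commands": [{"offset": [0, 0, 0], "dr": [0, 0, 0], "fingers": 100}, {"offset": [0, 0, 0], "dr": [0, 0, 0], "fingers": 100}, {"offset": [0, 0, 0], "dr": [0, 0, 0], "fingers": 100}, {"offset": [0, 0, 0], "dr": [0, 0, 0], "fingers": 100}, {"offset": [0, 0, -0.1], "dr": [0, 0, 0], "fingers": 100}, {"offset": [0, 0, -0.2], "dr": [0, 0, 0], "fingers": 100}, {"offset": [0, 0, -0.28], "dr": [0, 0, 0], "fingers": 100}, {"offset": [0.1, 0.1, -0.28], "dr": [0, 0, 0], "fingers": 100}, {"offset": [0.13, 0.2, -0.28], "dr": [0, 0, 0], "fingers": 100}, {"offset": [0.15, 0.32, -0.28], "dr": [0, 0, 0], "fingers": 100}]}}

```text
time: 22.42
position: [491.6, -111.9, 151.5]
eef_rot: [-0.066, 3.14, -0.0]
force: [1.5, -0.3, 0.5]
grip_width: 92.0
finger_force: 0.0
```

```bash
cat >> h.py <<'E'
def units():
    for cam in("top","side"):
        im,d=capture(cam);np.savez(f"{cam}_last.npz",im=im,d=d);P=cloud(cam,d)
        for nm,y0,y1 in(("in",200,420),("soak",-360,-180)):
            m=(P[...,2]>34)&(P[...,2]<45)&(P[...,0]>300)&(P[...,0]<720)&(P[...,1]>y0)&(P[...,1]<y1)&(d>0)
            n,lab,stt,_=cv2.connectedComponentsWithStats(m.astype(np.uint8))
            for i in range(1,n):
                if stt[i,4]<60: continue
                Q=P[lab==i];c,wh,an=cv2.minAreaRect(Q[:,:2].astype(np.float32))
                e=Q[:,:2]-c;b=P[(P[...,2]>52)&(P[...,2]<75)&(np.hypot(P[...,0]-c[0],P[...,1]-c[1])<45)]
                print(cam,nm,"c",np.round(c,1),"wh",np.round(wh,1),"ang %.1f"%an,"z",np.percentile(Q[:,2],[10,90]).round(1),"lever",np.median(b,0).round(1) if len(b) else None,len(b))
E
python3 - <<'E'
from h import *
st();units()
E
```

```text
t22.4 pos [ 491.6 -111.9  151.5] yaw -177.6 F [ 1.5 -0.3  0.5] w 92.0 ff 0.0
top in c [615.  327.1] wh [89.8 54.3] ang 11.7 z [36.5 43. ] lever [587.1 320.1  64.3] 5
top soak c [ 601.8 -263.6] wh [53.2 23.1] ang 87.7 z [36.1 43.2] lever None 0
side soak c [ 574.3 -270.3] wh [90.6 56.4] ang 2.1 z [37.4 42.5] lever [ 560.1 -271.9   60.1] 19
```

The first unit stands in the soak tray at about (575,−270). Its lever is forward, so it is still on. The second unit is still at (615,327), yaw 11.7°. I go above it.

```bash
python3 - <<'E'
from h import *
goto(616.8,326.5,150,191.8)
E
```

```text
offset [-0.2951  0.85    0.0054] dr [ 0.004 -0.001 -0.195]
```

{"method": "send_rows", "body": {"commands": [{"offset": [-0.03, 0.1, 0], "dr": [0, 0, 0], "fingers": 100}, {"offset": [-0.07, 0.2, 0], "dr": [0, 0, 0], "fingers": 100}, {"offset": [-0.11, 0.32, 0], "dr": [0, 0, 0], "fingers": 100}, {"offset": [-0.15, 0.44, 0.005], "dr": [0, 0, -0.05], "fingers": 100}, {"offset": [-0.19, 0.56, 0.005], "dr": [0, 0, -0.1], "fingers": 100}, {"offset": [-0.24, 0.68, 0.005], "dr": [0, 0, -0.15], "fingers": 100}, {"offset": [-0.28, 0.8, 0.005], "dr": [0, 0, -0.195], "fingers": 100}, {"offset": [-0.295, 0.85, 0.005], "dr": [0, 0, -0.195], "fingers": 100}, {"offset": [-0.295, 0.85, 0.005], "dr": [0, 0, -0.195], "fingers": 100}, {"offset": [-0.295, 0.85, 0.005], "dr": [0, 0, -0.195], "fingers": 100}]}}

```text
time: 23.78
position: [621.9, 316.9, 148.4]
eef_rot: [0.308, -3.126, 0.002]
force: [-0.2, -1.0, -0.1]
grip_width: 91.6
finger_force: 0.0
```

{"method": "send_rows", "body": {"commands": [{"offset": [0, 0, 0], "dr": [0, 0, 0], "fingers": 100}, {"offset": [0, 0, 0], "dr": [0, 0, 0], "fingers": 100}, {"offset": [0, 0, 0], "dr": [0, 0, 0], "fingers": 100}]}}

```text
time: 24.15
position: [621.7, 317.8, 149.0]
eef_rot: [-0.308, 3.126, 0.0]
force: [0.3, 0.0, 0.8]
grip_width: 92.2
finger_force: 0.0
```

```bash
python3 - <<'E'
from h import *
st();units();goto(616.8,326.5,11,191.8)
E
```

```text
t24.1 pos [621.7 317.8 149. ] yaw -168.7 F [0.3 0.  0.8] w 92.2 ff 0.0
top soak c [ 568.7 -265.8] wh [89.1 55.1] ang 1.5 z [36.1 42.6] lever [ 556.6 -266.    63.3] 9
side in c [618. 324.] wh [92.3 60.4] ang 7.5 z [36.9 42.7] lever [592.5 316.7  61. ] 8
side soak c [ 573.3 -269. ] wh [90.  58.3] ang 3.0 z [37.2 42.1] lever [ 559.6 -271.9   61.9] 20
offset [0.0063 0.0183 0.2758] dr [ 0.     0.    -0.011]
```

{"method": "send_rows", "body": {"commands": [{"offset": [0.0063, 0.0183, 0.08], "dr": [0, 0, -0.011], "fingers": 100}, {"offset": [0.0063, 0.0183, 0.17], "dr": [0, 0, -0.011], "fingers": 100}, {"offset": [0.0063, 0.0183, 0.25], "dr": [0, 0, -0.011], "fingers": 100}, {"offset": [0.0063, 0.0183, 0.276], "dr": [0, 0, -0.011], "fingers": 100}, {"offset": [0.0063, 0.0183, 0.276], "dr": [0, 0, -0.011], "fingers": 40}, {"offset": [0.0063, 0.0183, 0.276], "dr": [0, 0, -0.011], "fingers": 40}, {"offset": [0.0063, 0.0183, 0.276], "dr": [0, 0, -0.011], "fingers": 40}, {"offset": [0.0063, 0.0183, 0.276], "dr": [0, 0, -0.011], "fingers": 40}, {"offset": [0.0063, 0.0183, 0.276], "dr": [0, 0, -0.011], "fingers": 40}, {"offset": [0.0063, 0.0183, 0.276], "dr": [0, 0, -0.011], "fingers": 40}], "newtons": 40}}

```text
time: 25.5
position: [617.3, 326.5, 11.7]
eef_rot: [-0.322, 3.124, -0.0]
force: [-1.4, -2.7, 6.8]
grip_width: 53.6
finger_force: 40.0
```

```bash
python3 - <<'E'
from h import *
st();goto(472.9,-27.6,110,171.3)
E
```

```text
t25.5 pos [617.3 326.5  11.7] yaw -168.2 F [-1.4 -2.7  6.8] w 53.6 ff 40.0
offset [ 0.4271 -0.6342 -0.197 ] dr [0.    0.001 0.455]
```

{"method": "send_rows", "body": {"commands": [{"offset": [0, 0, -0.06], "dr": [0, 0, 0], "fingers": 40}, {"offset": [0, 0, -0.16], "dr": [0, 0, 0], "fingers": 40}, {"offset": [0.02, -0.03, -0.24], "dr": [0, 0, 0], "fingers": 40}, {"offset": [0.09, -0.13, -0.24], "dr": [0, 0, 0.1], "fingers": 40}, {"offset": [0.15, -0.23, -0.24], "dr": [0, 0, 0.2], "fingers": 40}, {"offset": [0.21, -0.32, -0.24], "dr": [0, 0, 0.3], "fingers": 40}, {"offset": [0.28, -0.42, -0.24], "dr": [0, 0, 0.4], "fingers": 40}, {"offset": [0.35, -0.52, -0.24], "dr": [0, 0, 0.455], "fingers": 40}, {"offset": [0.41, -0.61, -0.24], "dr": [0, 0, 0.455], "fingers": 40}, {"offset": [0.427, -0.634, -0.22], "dr": [0, 0, 0.455], "fingers": 40}]}}

```text
time: 26.75
position: [471.0, -30.7, 121.0]
eef_rot: [0.245, 3.132, -0.001]
force: [0.8, 0.5, -5.5]
grip_width: 53.6
finger_force: 40.0
```

{"method": "send_rows", "body": {"commands": [{"offset": [0, 0, 0], "dr": [0, 0, 0], "fingers": 40}, {"offset": [0, 0, 0.02], "dr": [0, 0, 0], "fingers": 40}, {"offset": [0, 0, 0.02], "dr": [0, 0, 0], "fingers": 40}, {"offset": [0, 0, 0.02], "dr": [0, 0, 0], "fingers": 40}]}}

```text
time: 27.25
position: [472.8, -26.3, 110.5]
eef_rot: [-0.235, -3.132, -0.0]
force: [-0.0, -0.2, -4.1]
grip_width: 53.8
finger_force: 40.0
```

```bash
python3 - <<'E'
from h import *
st();goto(472.9,-27.6,90,171.3)
E
```

```text
t27.2 pos [472.8 -26.3 110.5] yaw 171.4 F [-0.  -0.2 -4.1] w 53.8 ff 40.0
offset [-0.0006 -0.0025  0.0411] dr [ 0.    -0.     0.003]
```

{"method": "send_rows", "body": {"commands": [{"offset": [0, -0.0025, 0.02], "dr": [0, 0, 0.003], "fingers": 40}, {"offset": [0, -0.0025, 0.041], "dr": [0, 0, 0.003], "fingers": 40}, {"offset": [0, -0.0025, 0.041], "dr": [0, 0, 0.003], "fingers": 40}, {"offset": [0, -0.0025, 0.041], "dr": [0, 0, 0.003], "fingers": 40}]}}

```text
time: 27.75
position: [472.3, -28.5, 90.1]
eef_rot: [-0.241, -3.132, 0.0]
force: [-0.2, -0.4, -3.7]
grip_width: 53.8
finger_force: 40.0
```

```bash
python3 - <<'E'
from h import *
st();goto(472.9,-27.6,66,171.3)
im,d=capture("side");J=tojig(cloud("side",d));X,Y,Z=J[...,0],J[...,1],J[...,2]
for nm,a,b in(("tail",-48,-18),("nose",12,36)):
    m=(Z>90)&(Z<112)&(X>a)&(X<b)&(Y<-15)&(Y>-40);print(nm,m.sum(),np.percentile(Y[m],[10,50,90]).round(1))
m=(Z>90)&(Z<112)&(abs(Y+27)<6);print("x",np.percentile(X[m],[1,99]).round(1))
E
```

```text
t27.8 pos [472.3 -28.5  90.1] yaw 171.2 F [-0.2 -0.4 -3.7] w 53.8 ff 40.0
offset [-0.0008  0.0019  0.0483] dr [-0.    -0.    -0.003]
tail 55 [-30.6 -28.5 -25.5]
nose 33 [-31.1 -28.4 -26.3]
x [-403.1   84.4]
```

{"method": "send_rows", "body": {"commands": [{"offset": [0, 0.0015, 0.01], "dr": [0, 0, 0], "fingers": 40}, {"offset": [0, 0.0015, 0.025], "dr": [0, 0, 0], "fingers": 40}, {"offset": [0, 0.0015, 0.037], "dr": [0, 0, 0], "fingers": 40}, {"offset": [0, 0.0015, 0.043], "dr": [0, 0, 0], "fingers": 40}, {"offset": [0, 0.0015, 0.046], "dr": [0, 0, 0], "fingers": 40}, {"offset": [0, 0.0015, 0.046], "dr": [0, 0, 0], "fingers": 40}]}}

```text
time: 28.55
position: [472.2, -27.7, 67.6]
eef_rot: [-0.241, -3.132, -0.0]
force: [-3.5, 0.3, 4.0]
grip_width: 53.6
finger_force: 40.0
```

Seated (contact at z = 67.6). Same sequence: release, rise, move behind the lever, close.

{"method": "send_rows", "body": {"commands": [{"offset": [0, 0, 0], "dr": [0, 0, 0], "fingers": 100}, {"offset": [0, 0, 0], "dr": [0, 0, 0], "fingers": 100}, {"offset": [0, 0, 0], "dr": [0, 0, 0], "fingers": 100}, {"offset": [0, 0, -0.08], "dr": [0, 0, 0], "fingers": 100}, {"offset": [0, 0, -0.147], "dr": [0, 0, 0], "fingers": 100}, {"offset": [0.05, 0, -0.147], "dr": [0, 0, 0], "fingers": 0}, {"offset": [0.106, 0, -0.147], "dr": [0, 0, 0], "fingers": 0}, {"offset": [0.106, 0, -0.147], "dr": [0, 0, 0], "fingers": 0}, {"offset": [0.106, 0, -0.147], "dr": [0, 0, 0], "fingers": 0}, {"offset": [0.106, 0, -0.147], "dr": [0, 0, 0], "fingers": 0}], "newtons": 35}}

```text
time: 29.8
position: [421.0, -19.7, 140.8]
eef_rot: [0.242, 3.132, 0.0]
force: [0.1, 0.5, 0.4]
grip_width: 46.4
finger_force: 0.0
```

{"method": "send_rows", "body": {"commands": [{"offset": [0, 0, 0], "dr": [0, 0, 0], "fingers": 0}, {"offset": [0, 0, 0], "dr": [0, 0, 0], "fingers": 0}, {"offset": [0, 0, 0], "dr": [0, 0, 0], "fingers": 0}, {"offset": [0, 0, 0], "dr": [0, 0, 0], "fingers": 0}, {"offset": [0, 0, 0], "dr": [0, 0, 0], "fingers": 0}]}}

```text
time: 30.42
position: [420.1, -19.6, 140.7]
eef_rot: [0.241, 3.132, 0.0]
force: [-0.8, -0.4, -1.1]
grip_width: 0.4
finger_force: 0.0
```

```bash
python3 - <<'E'
from h import *
st();print(tojig(observe()["position"]).round(1));unitx()
E
```

```text
t30.4 pos [420.1 -19.6 140.7] yaw 171.2 F [-0.8 -0.4 -1.1] w 0.4 ff 0.0
[-58.2  -0.7 140.7]
top x [-48.   39.5] lever n 14 x -30.6 ztop 122.4
```

Same state as the first unit: x −48 to 39.5, lever back at −30.6. I push the lever over and back off.

{"method": "send_rows", "body": {"commands": [{"offset": [0, 0.001, 0.03], "dr": [0, 0, 0], "fingers": 0}, {"offset": [0, 0.001, 0.058], "dr": [0, 0, 0], "fingers": 0}, {"offset": [-0.016, 0.001, 0.058], "dr": [0, 0, 0], "fingers": 0}, {"offset": [-0.03, 0.001, 0.058], "dr": [0, 0, 0], "fingers": 0}, {"offset": [-0.04, 0.001, 0.058], "dr": [0, 0, 0], "fingers": 0}, {"offset": [-0.046, 0.001, 0.058], "dr": [0, 0, 0], "fingers": 0}, {"offset": [-0.052, 0.001, 0.058], "dr": [0, 0, 0], "fingers": 0}, {"offset": [-0.056, 0.001, 0.058], "dr": [0, 0, 0], "fingers": 0}, {"offset": [-0.06, 0.001, 0.058], "dr": [0, 0, 0], "fingers": 0}, {"offset": [-0.065, 0.001, 0.058], "dr": [0, 0, 0], "fingers": 0}]}}

```text
time: 31.72
position: [451.7, -24.0, 111.6]
eef_rot: [-0.241, -3.131, -0.0]
force: [-2.7, 0.5, 1.2]
grip_width: 0.3
finger_force: 1.7
```

{"method": "send_rows", "body": {"commands": [{"offset": [0, 0, 0], "dr": [0, 0, 0], "fingers": 0}, {"offset": [0.03, 0, 0], "dr": [0, 0, 0], "fingers": 0}, {"offset": [0.06, 0, -0.04], "dr": [0, 0, 0], "fingers": 0}, {"offset": [0.06, 0, -0.06], "dr": [0, 0, 0], "fingers": 0}, {"offset": [0.06, 0, -0.06], "dr": [0, 0, 0], "fingers": 90}, {"offset": [0.06, 0, -0.06], "dr": [0, 0, 0], "fingers": 90}]}}

```text
time: 32.48
position: [423.0, -19.5, 141.5]
eef_rot: [0.241, 3.132, 0.0]
force: [0.3, 0.1, 0.3]
grip_width: 15.5
finger_force: 0.0
```

```bash
python3 - <<'E'
from h import *
st();print(tojig(observe()["position"]).round(1));unitx()
E
```

```text
t32.5 pos [423.  -19.5 141.5] yaw 171.2 F [0.3 0.1 0.3] w 15.5 ff 0.0
[-55.4  -0.2 141.5]
top x [-40.5  47.1] lever n 14 x -10.0 ztop 123.3
```

Lever is forward (−13 from the unit's middle): on. I open, straddle at a slightly higher z, and grip.

{"method": "send_rows", "body": {"commands": [{"offset": [-0.05, 0, 0], "dr": [0, 0, 0], "fingers": 90}, {"offset": [-0.117, 0, 0], "dr": [0, 0, 0], "fingers": 90}, {"offset": [-0.117, 0, 0], "dr": [0, 0, 0], "fingers": 90}, {"offset": [-0.117, 0, 0], "dr": [0, 0, 0], "fingers": 90}, {"offset": [-0.117, 0, 0], "dr": [0, 0, 0], "fingers": 90}, {"offset": [-0.117, 0, 0.01], "dr": [0, 0, 0], "fingers": 90}, {"offset": [-0.117, 0, 0.03], "dr": [0, 0, 0], "fingers": 90}, {"offset": [-0.117, 0, 0.08], "dr": [0, 0, 0], "fingers": 90}, {"offset": [-0.117, 0, 0.13], "dr": [0, 0, 0], "fingers": 90}, {"offset": [-0.117, 0, 0.146], "dr": [0, 0, 0], "fingers": 90}], "newtons": 45}}

```text
time: 33.78
position: [479.2, -28.5, 67.1]
eef_rot: [-0.241, -3.13, 0.001]
force: [0.5, 0.2, 1.1]
grip_width: 82.7
finger_force: 0.0
```

{"method": "send_rows", "body": {"commands": [{"offset": [0, 0, 0], "dr": [0, 0, 0], "fingers": 40}, {"offset": [0, 0, 0], "dr": [0, 0, 0], "fingers": 40}, {"offset": [0, 0, 0], "dr": [0, 0, 0], "fingers": 40}, {"offset": [0, 0, 0], "dr": [0, 0, 0], "fingers": 40}, {"offset": [0, 0, 0], "dr": [0, 0, 0], "fingers": 40}]}}

```text
time: 34.4
position: [481.0, -28.5, 69.4]
eef_rot: [0.241, 3.131, 0.0]
force: [-1.2, 0.8, 6.5]
grip_width: 53.6
finger_force: 45.0
```

{"method": "send_rows", "body": {"commands": [{"offset": [0, 0, -0.002], "dr": [0, 0, 0], "fingers": 40}, {"offset": [-0.004, 0, -0.003], "dr": [0, 0, 0], "fingers": 40}, {"offset": [-0.008, 0, -0.003], "dr": [0, 0, 0], "fingers": 40}, {"offset": [-0.01, 0, -0.003], "dr": [0, 0, 0], "fingers": 40}, {"offset": [-0.01, 0, -0.003], "dr": [0, 0, 0], "fingers": 40}]}}

```text
time: 35.02
position: [484.6, -29.1, 69.9]
eef_rot: [-0.241, -3.131, 0.0]
force: [-4.1, 0.9, -3.3]
grip_width: 53.4
finger_force: 45.0
```

{"method": "send_rows", "body": {"commands": [{"offset": [-0.002, 0, 0], "dr": [0, 0, 0], "fingers": 40}, {"offset": [-0.004, 0, 0], "dr": [0, 0, 0], "fingers": 40}, {"offset": [-0.004, 0, 0], "dr": [0, 0, 0], "fingers": 40}]}}

```text
time: 35.4
position: [486.8, -29.4, 69.9]
eef_rot: [-0.241, -3.131, 0.0]
force: [-4.9, 1.4, -4.0]
grip_width: 53.3
finger_force: 45.0
```

{"method": "send_rows", "body": {"commands": [{"offset": [-0.002, 0, 0], "dr": [0, 0, 0], "fingers": 40}, {"offset": [-0.004, 0, 0], "dr": [0, 0, 0], "fingers": 40}, {"offset": [-0.004, 0, 0], "dr": [0, 0, 0], "fingers": 40}]}}

```text
time: 35.78
position: [488.5, -29.7, 69.9]
eef_rot: [-0.241, -3.131, 0.0]
force: [-6.1, 2.0, -3.3]
grip_width: 53.8
finger_force: 45.0
```

{"method": "send_rows", "body": {"commands": [{"offset": [-0.002, 0, 0], "dr": [0, 0, 0], "fingers": 40}, {"offset": [-0.003, 0, 0], "dr": [0, 0, 0], "fingers": 40}, {"offset": [-0.003, 0, 0], "dr": [0, 0, 0], "fingers": 40}]}}

```text
time: 36.15
position: [489.2, -29.9, 69.9]
eef_rot: [-0.241, -3.129, 0.0]
force: [-8.9, 2.7, -1.1]
grip_width: 53.6
finger_force: 45.0
```

{"method": "send_rows", "body": {"commands": [{"offset": [-0.002, 0, 0], "dr": [0, 0, 0], "fingers": 40}, {"offset": [-0.003, 0, 0], "dr": [0, 0, 0], "fingers": 40}, {"offset": [-0.003, 0, 0], "dr": [0, 0, 0], "fingers": 40}]}}

```text
time: 36.52
position: [489.3, -29.9, 69.7]
eef_rot: [-0.24, -3.127, -0.0]
force: [-13.1, 1.9, 3.9]
grip_width: 53.5
finger_force: 45.0
```

{"method": "send_rows", "body": {"commands": [{"offset": [-0.001, 0, 0], "dr": [0, 0, 0], "fingers": 40}, {"offset": [-0.001, 0, 0], "dr": [0, 0, 0], "fingers": 40}, {"offset": [-0.001, 0, 0], "dr": [0, 0, 0], "fingers": 40}, {"offset": [-0.001, 0, 0], "dr": [0, 0, 0], "fingers": 40}, {"offset": [-0.001, 0, 0], "dr": [0, 0, 0], "fingers": 40}, {"offset": [-0.001, 0, 0], "dr": [0, 0, 0], "fingers": 40}, {"offset": [-0.001, 0, 0], "dr": [0, 0, 0], "fingers": 40}, {"offset": [-0.001, 0, 0], "dr": [0, 0, 0], "fingers": 40}, {"offset": [-0.001, 0, 0], "dr": [0, 0, 0], "fingers": 40}, {"offset": [-0.001, 0, 0], "dr": [0, 0, 0], "fingers": 40}]}}

```text
time: 37.78
position: [489.2, -29.9, 69.6]
eef_rot: [-0.24, -3.126, -0.0]
force: [-14.6, 3.0, 5.6]
grip_width: 53.6
finger_force: 45.0
```

{"method": "send_rows", "body": {"commands": [{"offset": [0, 0, 0], "dr": [0, 0, 0], "fingers": 40}, {"offset": [0, 0, 0], "dr": [0, 0, 0], "fingers": 40}, {"offset": [0, 0, 0], "dr": [0, 0, 0], "fingers": 40}, {"offset": [0, 0, 0], "dr": [0, 0, 0], "fingers": 40}, {"offset": [0, 0, 0], "dr": [0, 0, 0], "fingers": 40}, {"offset": [0, 0, 0], "dr": [0, 0, 0], "fingers": 40}, {"offset": [0, 0, 0], "dr": [0, 0, 0], "fingers": 40}, {"offset": [0, 0, 0], "dr": [0, 0, 0], "fingers": 40}, {"offset": [0, 0, 0], "dr": [0, 0, 0], "fingers": 40}, {"offset": [0, 0, 0], "dr": [0, 0, 0], "fingers": 40}]}}

```text
time: 39.02
position: [489.3, -29.9, 69.6]
eef_rot: [-0.24, -3.126, -0.0]
force: [-15.5, 2.2, 4.2]
grip_width: 53.7
finger_force: 45.0
```

```bash
python3 - <<'E'
from h import *
st();im,d=capture("side")
a=cv2.resize(im[165:245,190:290],None,fx=7,fy=7,interpolation=cv2.INTER_CUBIC)
a=cv2.convertScaleAbs(a,alpha=1.5,beta=15);cv2.imwrite("pics/c10.png",a[...,::-1])
E
```

```text
t39.0 pos [489.3 -29.9  69.6] yaw 171.2 F [-15.5   2.2   4.2] w 53.7 ff 45.0
```

View pics/c10.png

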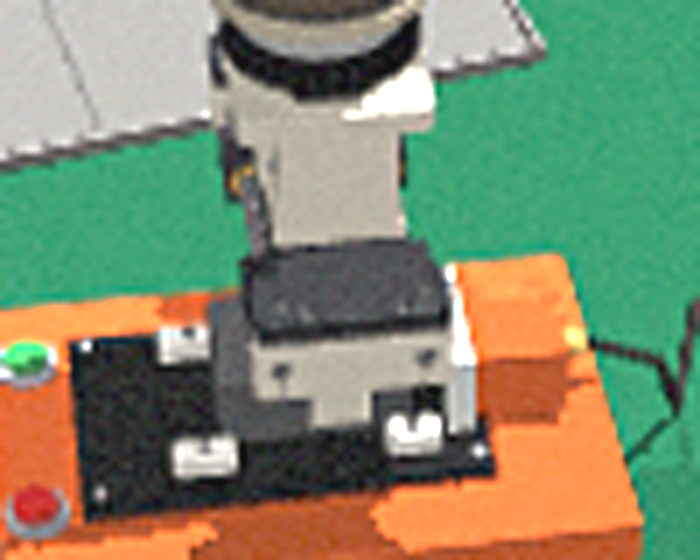

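Again home: the tail edge is at crop x≈213 and the nose meets the stop at (440,400), just like the first unit. It was held for over 2 s at 15 N. I back off, lift and carry it to the near half of the soak tray.

{"method": "send_rows", "body": {"commands": [{"offset": [0.01, 0, 0], "dr": [0, 0, 0], "fingers": 40}, {"offset": [0.02, 0, 0], "dr": [0, 0, 0], "fingers": 40}, {"offset": [0.022, 0, -0.04], "dr": [0, 0, 0], "fingers": 40}, {"offset": [0.022, 0, -0.11], "dr": [0, 0, 0], "fingers": 40}, {"offset": [0.022, 0, -0.15], "dr": [0, 0, 0], "fingers": 40}, {"offset": [0.022, 0, -0.15], "dr": [0, 0, 0], "fingers": 40}]}}

```text
time: 39.83
position: [484.5, -28.8, 147.0]
eef_rot: [0.241, 3.126, 0.001]
force: [-0.6, 0.7, -3.8]
grip_width: 53.6
finger_force: 45.0
```

```bash
python3 - <<'E'
from h import *
st();goto(422,-276,142,182.5);units()
E
```

```text
t39.8 pos [484.5 -28.8 147. ] yaw 171.2 F [-0.6  0.7 -3.8] w 53.6 ff 45.0
offset [ 0.0477 -0.5078  0.0092] dr [ 0.001  0.008 -0.252]
top soak c [ 569.3 -266.5] wh [89.5 55.5] ang 4.0 z [35.8 42.9] lever [ 556.7 -265.3   63.6] 10
side soak c [ 573.1 -270.3] wh [90.6 56.9] ang 2.7 z [37.4 42.2] lever [ 560.7 -271.1   61.5] 17
```

{"method": "send_rows", "body": {"commands": [{"offset": [0.01, -0.08, 0], "dr": [0, 0, -0.05], "fingers": 40}, {"offset": [0.02, -0.18, 0], "dr": [0, 0, -0.1], "fingers": 40}, {"offset": [0.03, -0.29, 0.009], "dr": [0, 0, -0.15], "fingers": 40}, {"offset": [0.04, -0.4, 0.009], "dr": [0, 0, -0.2], "fingers": 40}, {"offset": [0.047, -0.48, 0.009], "dr": [0, 0, -0.252], "fingers": 40}, {"offset": [0.048, -0.508, 0.009], "dr": [0, 0, -0.252], "fingers": 40}, {"offset": [0.048, -0.508, 0.009], "dr": [0, 0, -0.252], "fingers": 40}, {"offset": [0.048, -0.508, 0.009], "dr": [0, 0, -0.252], "fingers": 40}, {"offset": [0.048, -0.508, 0.009], "dr": [0, 0, -0.252], "fingers": 40}]}}

```text
time: 41.05
position: [419.9, -274.5, 140.6]
eef_rot: [0.073, -3.141, -0.001]
force: [-0.2, -0.4, -3.6]
grip_width: 53.9
finger_force: 45.0
```

```bash
python3 - <<'E'
from h import *
st();goto(422,-276,16,182.5)
E
```

```text
t41.0 pos [ 419.9 -274.5  140.6] yaw -177.3 F [-0.2 -0.4 -3.6] w 53.9 ff 45.0
offset [-0.004  -0.0034  0.2491] dr [0.001 0.    0.004]
```

Contact is expected at TCP z ≈ 13.6 (69.6 in the nest minus 56).

{"method": "send_rows", "body": {"commands": [{"offset": [0, 0, 0.1], "dr": [0, 0, 0], "fingers": 40}, {"offset": [0, 0, 0.19], "dr": [0, 0, 0], "fingers": 40}, {"offset": [0, 0, 0.235], "dr": [0, 0, 0], "fingers": 40}, {"offset": [0, 0, 0.247], "dr": [0, 0, 0], "fingers": 40}, {"offset": [0, 0, 0.25], "dr": [0, 0, 0], "fingers": 40}, {"offset": [0, 0, 0.25], "dr": [0, 0, 0], "fingers": 40}, {"offset": [0, 0, 0.252], "dr": [0, 0, 0], "fingers": 40}, {"offset": [0, 0, 0.252], "dr": [0, 0, 0], "fingers": 40}]}}

```text
time: 42.05
position: [419.6, -276.2, 15.2]
eef_rot: [-0.069, 3.14, -0.001]
force: [-0.4, -0.0, -4.0]
grip_width: 54.0
finger_force: 45.0
```

{"method": "send_rows", "body": {"commands": [{"offset": [0, 0, 0.001], "dr": [0, 0, 0], "fingers": 40}, {"offset": [0, 0, 0.002], "dr": [0, 0, 0], "fingers": 40}, {"offset": [0, 0, 0.002], "dr": [0, 0, 0], "fingers": 40}]}}

```text
time: 42.42
position: [419.3, -276.0, 13.7]
eef_rot: [0.069, -3.141, -0.0]
force: [0.4, -0.3, -4.3]
grip_width: 53.6
finger_force: 45.0
```

{"method": "send_rows", "body": {"commands": [{"offset": [0, 0, 0.001], "dr": [0, 0, 0], "fingers": 40}, {"offset": [0, 0, 0.003], "dr": [0, 0, 0], "fingers": 40}, {"offset": [0, 0, 0.003], "dr": [0, 0, 0], "fingers": 40}]}}

```text
time: 42.8
position: [419.4, -276.0, 13.3]
eef_rot: [-0.069, 3.14, 0.0]
force: [-4.4, 2.8, 17.7]
grip_width: 53.6
finger_force: 45.0
```

On the floor. I ease up 1 mm, release, rise and move clear of both cameras.

{"method": "send_rows", "body": {"commands": [{"offset": [0, 0, -0.002], "dr": [0, 0, 0], "fingers": 40}, {"offset": [0, 0, -0.002], "dr": [0, 0, 0], "fingers": 100}, {"offset": [0, 0, -0.002], "dr": [0, 0, 0], "fingers": 100}, {"offset": [0, 0, -0.002], "dr": [0, 0, 0], "fingers": 100}, {"offset": [0, 0, -0.002], "dr": [0, 0, 0], "fingers": 100}, {"offset": [0, 0, -0.1], "dr": [0, 0, 0], "fingers": 100}, {"offset": [0, 0, -0.2], "dr": [0, 0, 0], "fingers": 100}, {"offset": [0, 0, -0.3], "dr": [0, 0, 0], "fingers": 100}, {"offset": [0, 0.1, -0.3], "dr": [0, 0, 0], "fingers": 100}, {"offset": [0, 0.22, -0.3], "dr": [0, 0, 0], "fingers": 100}]}}

```text
time: 44.05
position: [414.9, -165.8, 163.0]
eef_rot: [-0.065, 3.139, -0.001]
force: [1.5, 1.4, -0.2]
grip_width: 91.7
finger_force: 0.0
```

{"method": "send_rows", "body": {"commands": [{"offset": [0, 0.12, 0], "dr": [0, 0, 0], "fingers": 100}, {"offset": [0, 0.24, 0], "dr": [0, 0, 0], "fingers": 100}, {"offset": [0, 0.36, 0], "dr": [0, 0, 0], "fingers": 100}, {"offset": [0, 0.48, 0], "dr": [0, 0, 0], "fingers": 100}, {"offset": [0, 0.6, 0], "dr": [0, 0, 0], "fingers": 100}, {"offset": [0, 0.7, 0], "dr": [0, 0, 0], "fingers": 100}, {"offset": [0, 0.7, 0], "dr": [0, 0, 0], "fingers": 100}, {"offset": [0, 0.7, 0], "dr": [0, 0, 0], "fingers": 100}, {"offset": [0, 0.7, 0], "dr": [0, 0, 0], "fingers": 100}]}}

```text
time: 45.18
position: [399.1, 182.1, 162.2]
eef_rot: [0.066, -3.141, 0.001]
force: [0.3, -0.5, 0.1]
grip_width: 91.7
finger_force: 0.0
```

```bash
python3 - <<'E'
from h import *
st();units()
im=np.load("side_last.npz")["im"]
a=cv2.resize(im[215:355,170:370],None,fx=4,fy=4,interpolation=cv2.INTER_CUBIC);cv2.imwrite("pics/c11.png",a[...,::-1])
E
```

```text
t45.2 pos [399.1 182.1 162.2] yaw -177.6 F [ 0.3 -0.5  0.1] w 91.7 ff 0.0
top soak c [ 568.7 -265.3] wh [89.1 55.4] ang 2.1 z [35.8 42.8] lever [ 557.  -265.5   63.7] 9
top soak c [ 414.5 -272.4] wh [89.6 54. ] ang 1.1 z [35.6 42.9] lever [ 400.3 -272.8   61.1] 10
side soak c [ 573.6 -270.6] wh [90.9 56.2] ang 2.9 z [37.4 42.3] lever [ 560.1 -271.4   62.2] 19
side soak c [ 418.7 -276.3] wh [90. 58.] ang 3.0 z [37.4 42. ] lever [ 405.8 -278.2   61. ] 19
```

View pics/c11.png

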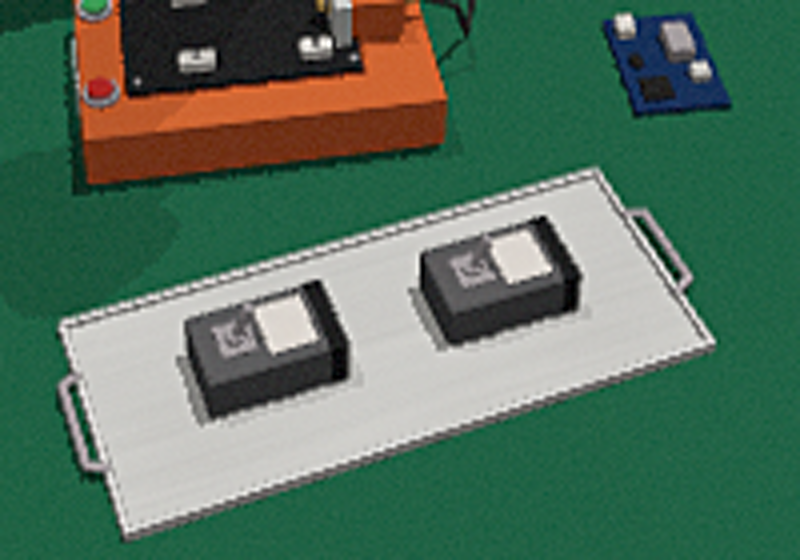

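Both units stand flat in the soak tray, at crop (268,350) and (500,280), with their levers leaning forward. The in-tray is empty and the board is untouched. I hand in.

```bash
python3 -c "
from station import *
print(close_job())"
```

```text
the job is handed in; nothing more can be done
None
```

The in-tray held two units (its nearest slot was empty). Each was switched on and held home against the stop for over two seconds, nearer one first; both now stand flat, on and released in the soak tray, and the job is handed in (the hand-in returned no verdict).

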